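# Set up the dry-block heater and hang up the lifting yokes

## Task

Get the dry-block heater ready for its next run: hang every lifting yoke on the bench over the horizontal rail, astride it with a leg on each side, press every aluminium tube block fully home in a bay of the heater (one per bay, either bay), and slide the grey splash panel from its stand right down into the narrow slot in the heater's top. When all of that is in place press the start button fully down, leave everything in place, and do not disturb the tube rack, the beaker or the bottle.

Things in the scene. Friction and masses are not known exactly. Their poses are not given: they have to be found in the camera images.
- heater: Dry-block heater, fixed, black body with a flat white top: 160 (its x) x 310 (its y) x 110 mm high. Origin at the centre of its underside on the bench, z up. In its top, from its -y end to its +y end: start button (y = -125 mm), two open bays (y = -55 and +35 mm), narrow slot (y = +110 mm), all at x = 0.
- bay_a (a point): Centre of the FLOOR of the first bay, 70 mm above the bench and 40 mm below the heater's top; axes as the heater's. The bay is a rectangular recess 96 mm (x) x 66 mm (y) x 40 mm deep.
- bay_b (a point): Centre of the floor of the second bay; same as bay_a.
- slot (a point): Centre of the FLOOR of the panel slot, 70 mm above the bench and 40 mm below the heater's top; axes as the heater's. The slot is 124 mm long (x), 14 mm wide (y), 40 mm deep.
- start (a joint): Travel of the start button, m: 0 up, 0.006 fully down (spring, about 5 N fully down). It moves straight down and springs back.
- start_top (a point): Centre of the top face of the start button (round, 30 mm across, dark, in a round black housing on the heater's top).
- rail: Hanging rail, fixed: a steel bar 16 mm in diameter and 320 mm long on two posts, its axis 120 mm above the bench. The bar runs along this body's y; origin on the bench below the middle of the bar.
- rail_mid (a point): Middle of the bar, on its axis (120 mm above the bench); axes as the rail's.
- stand: Fixed grey stand 138 (x) x 46 (y) x 30 mm high in which the panel stands at the start, in a loose groove along x, groove floor 8 mm above the bench. Origin at the centre of its underside.
- panel: Grey rigid splash panel, a slab 120 mm long (its x) x 10 mm thick (its y) x 100 mm high (its z), standing on its long edge in the stand. Origin at the centre of its lower edge. 0.15 kg.
- block1: Aluminium tube block, may be absent (then None). Body 92 (its x) x 62 (its y) x 40 mm high with dark wells on top and a central upright grip fin 60 mm long (x), 12 mm thick (y), standing 36 mm above the body (fin top 76 mm above the underside). Origin at the centre of the underside, z up. 0.3 to 0.5 kg. Seated, its top is level with the heater's top.
- block2: Aluminium tube block, may be absent (then None). Body 92 (its x) x 62 (its y) x 40 mm high with dark wells on top and a central upright grip fin 60 mm long (x), 12 mm thick (y), standing 36 mm above the body (fin top 76 mm above the underside). Origin at the centre of the underside, z up. 0.3 to 0.5 kg. Seated, its top is level with the heater's top.
- yoke1: Steel lifting yoke, may be absent (then None): an upside-down U of 4 mm strap, 45 mm wide (its y), 72 mm over its two legs (at x = +-34 mm, 68 mm high), roofed by a shallow gable; small lugs at the foot of the legs leave a 46 mm opening. On the ridge stands a black grip fin 40 mm long (y), 14 mm thick (x), from about 85 to 128 mm above the feet. Origin between the feet at their underside, z up; it starts standing upright. 0.13 kg.
- yoke1_crook (a point): Underside of the ridge of yoke1, 83.5 mm above its origin; hung on the rail, this point lies about 9 mm above the bar's axis.
- yoke2: Steel lifting yoke, may be absent (then None): an upside-down U of 4 mm strap, 45 mm wide (its y), 72 mm over its two legs (at x = +-34 mm, 68 mm high), roofed by a shallow gable; small lugs at the foot of the legs leave a 46 mm opening. On the ridge stands a black grip fin 40 mm long (y), 14 mm thick (x), from about 85 to 128 mm above the feet. Origin between the feet at their underside, z up; it starts standing upright. 0.13 kg.
- yoke2_crook (a point): Underside of the ridge of yoke2, 83.5 mm above its origin; hung on the rail, this point lies about 9 mm above the bar's axis.
- yoke3: Steel lifting yoke, may be absent (then None): an upside-down U of 4 mm strap, 45 mm wide (its y), 72 mm over its two legs (at x = +-34 mm, 68 mm high), roofed by a shallow gable; small lugs at the foot of the legs leave a 46 mm opening. On the ridge stands a black grip fin 40 mm long (y), 14 mm thick (x), from about 85 to 128 mm above the feet. Origin between the feet at their underside, z up; it starts standing upright. 0.13 kg.
- yoke3_crook (a point): Underside of the ridge of yoke3, 83.5 mm above its origin; hung on the rail, this point lies about 9 mm above the bar's axis.
- yoke4: Steel lifting yoke, may be absent (then None): an upside-down U of 4 mm strap, 45 mm wide (its y), 72 mm over its two legs (at x = +-34 mm, 68 mm high), roofed by a shallow gable; small lugs at the foot of the legs leave a 46 mm opening. On the ridge stands a black grip fin 40 mm long (y), 14 mm thick (x), from about 85 to 128 mm above the feet. Origin between the feet at their underside, z up; it starts standing upright. 0.13 kg.
- yoke4_crook (a point): Underside of the ridge of yoke4, 83.5 mm above its origin; hung on the rail, this point lies about 9 mm above the bar's axis.
- tube_rack: White rack of glass tubes, 160 x 60 x 125 mm, a bystander. Origin at the centre of its underside.
- beaker: Glass beaker, 80 mm across, 100 mm high, a bystander. Origin at the centre of its underside.
- bottle: Amber bottle 68 mm across, 160 mm high, a bystander. Origin at the centre of its underside.
There are look-alikes about, which are no part of the job. What is shaped like the yoke2 but purple is not meant.

How it is judged:
By the outcome, as a careful person would: the job done as asked, in the order asked, and still so for the second after the job is handed in, with the robot touching nothing.
Of yoke1, yoke2, yoke3, yoke4 only 3 to 4 are there at a start; the rules pass over those that are not, and their reading is None.
Of block1, block2 only 1 to 2 are there at a start; the rules pass over those that are not, and their reading is None.
At some moment in a run one of block1, block2 may be knocked a few centimetres aside while the robot is not near it.
It also fails if it takes over 210 s, if anything falls off the work surface, if the arm or the gripper's body presses on something with over 40 N, if the wrist force passes 120 N, or if a joint passes its speed limit or range.

## Robot

A 7-joint arm with a two-finger parallel gripper is mounted at the origin on the work surface. World frame = base frame: x ahead of the robot, y to its left, z up, the work surface at z = 0. Lengths are in mm, angles in rad, forces in N, time in s.
With the tool pointing down it reaches from about 400 to 875 mm from the base axis. Payload 4.4 kg.
Tool frame: the origin (TCP) lies midway between the tips of the shut fingers; the grasp point (between the pads) lies 19 mm behind it (ctrl.grip_point_offset is the distance from the TCP to the grasp point, in mm); z points along the fingers, x is the direction in which the jaws open and shut, and the axes are right-handed (so a half turn about z gives the same grasp; the last joint's range is limited). The gripper opens to 85 mm and grips with 20 to 120 N. Pads are 22 mm wide; open, the fingers measure 114 mm over their backs; the gripper's body (76 mm by 85 mm) begins 54 mm behind the grasp point. The pads swing forward as they close: fully open they stand 13 mm farther back than shut.
Start: joints at [-1.174, 0.628, 0.038, 1.517, -0.027, 0.996, -0.02], TCP at [290.176, 581.649, 231.313] pointing down, gripper open.
Joint ranges: [-3.06, 3.06], [-0.37, 2.12], [-1.25, 1.32], [0.18, 2.47], [-1.1, 4.24], [0.23, 1.98], [-2.94, 2.94]. Speed limits (rad/s): [2.57, 2.57, 3.14, 3.14, 3.14, 3.14, 3.14].

## Interface

Orientations are given as [roll, pitch, yaw] about the fixed x, y, z axes, in that order (R = Rz(yaw) Ry(pitch) Rx(roll)).
In Python, from cell import ctrl, viewer gives the robot as it stands.
- The arm moves only by the tool apply_moves, never from a script. Its argument "series" is a list that holds one entry, the list of rows, each a list of 6 numbers: the shift along the tool's x, y, z normalised to -1 to 1, where 1 is 50 mm, then the turn, a rotation vector about the tool's x, y, z normalised to -1 to 1, where 1 is 6 degrees. In form: [[[tx, ty, tz, rx, ry, rz], ...]]. A call has exactly 5 rows; each row shifts and turns the commanded pose from where the row before left it, along the tool's axes as they then stand; what a row does not reach is not made up. A row lasts 1/8 s, in which the tool goes at most 62.5 mm and 10.7 degrees, less where a joint would pass 70% of its speed; a pose out of reach is approached as far as the arm can. A call with a number of a shift or a turn outside -1 to 1 is refused whole. A call with a gripper value outside its range is refused whole. "claw" is the gripper command: -1 is shut, 1 is fully open, values between are in proportion, set as the call begins (left out, the last holds). The fingers move at their own pace and stop on an object; the grip force is fixed at half the most. Time passes only in rows, so rows that do not move let the fingers close, or fill a call up. It gives the time, the measured TCP pose, the force and the opening at its end, in the units of the state.
- ctrl.read_state(): the state, without advancing time (a new reading comes with each control period).
- viewer.get_image(name): name is "side" or "top" or "wrist"; returns the picture (400x640x3 uint8, blue, green, red); there is no depth.
- viewer.camera_info(name): a dict with "K" (3x3 intrinsics, pixels), "R" (3x3) and "t" (3): a world point X has camera coordinates R X + t. Camera axes: x right, y down, z forward; pixel columns grow to the right and rows downward; lengths in mm; the calibration is good to about 2 mm. A picture is of the moment at which its call begins: read the wrist's pose just before it. camera_info takes no time and is no camera call; for the wrist camera it gives the pose at the moment of the call.
- ctrl.finish_job(): hands the job in, once; it reports no verdict.
Trained networks look in the newest picture that a camera, given by its name, has taken for a name from the list of things; names that differ only in an ending like _2 or _b are one class to them, and where a whole thing is asked for, a point or a joint stands for the part that bears it (a point fixed in the world has none). Each returns a list of dicts, best first, with "score" (0 to 1); they miss things now and then, are a little off and sometimes report something else, mostly with a low value. They report only what shows in the picture. A call takes as long as a camera call. They do not tell look-alikes from the thing itself.
- viewer.find_in(camera, label): "location" ([column, row] as shares, 0 to 1, of the picture: columns of its width, rows of its height, amid what is visible of it).
The state is a dict: "clock": time; "qpos": joint angles; "qd": joint speeds; "tau": joint torques, N m; "eef_pos": TCP position; "tool_rot": TCP orientation; "force": force on the tool from outside, world axes, zero at the start; "torque": the same for the moment, N m; "width": finger opening in mm.
Only numpy, scipy, OpenCV 4.12 (cv2) and the standard library are available. Lean on these libraries where they do the work, as an engineer would, in place of code of your own. Each camera call takes 0.05 s, during which the arm holds its last target. There are 200 camera calls.

## Working session

There is one attempt and no reset: what is moved stays moved. The work goes in short steps, Python scripts to look and compute and a tool call to move; the robot and the scene stay as the last step left them, time stands still between calls to the robot, and variables do not carry over. Pictures are saved under pics/ and viewed, about 12 in all and at most 16, crops included, and the job is handed in when it is done.

Besides the shell and the picture viewer there is one more tool, called as name(argument=value, ...) on one line, values as JSON. apply_moves: Moves the arm, as the interface text tells. Scaled input: -1 to 1 covers 50 mm each way for a shift and 6 degrees each way for a turn. Its arguments: {"type":"object","properties":{"series":{"type":"array","items":{"type":"array","items":{"type":"array","items":{"type":"number"}}}},"claw":{"type":"number"}},"required":["series"]}

```bash
ls; mkdir -p pics
python3 - <<'E'
from cell import ctrl, viewer
import cv2
for n in ("top","side","wrist"):
    im=viewer.get_image(n); cv2.imwrite(f"pics/{n}0.png",im)
    c=viewer.camera_info(n); print(n,c)
print(ctrl.read_state(), ctrl.grip_point_offset)
E
```

```text
pics
top {'K': array([[441.37135941,   0.        , 319.70430147],
       [  0.        , 441.37135941, 203.76908945],
       [  0.        ,   0.        ,   1.        ]]), 'R': array([[-0.02423646, -0.99958955, -0.01527488],
       [-0.99292701,  0.02584568, -0.11587905],
       [ 0.11622628,  0.01235834, -0.99314587]]), 't': array([  22.13970243,  506.04213056, 1358.27344608])}
side {'K': array([[445.75488719,   0.        , 323.92776514],
       [  0.        , 445.75488719, 211.55816234],
       [  0.        ,   0.        ,   1.        ]]), 'R': array([[ 0.85724341, -0.51487344,  0.00625182],
       [-0.31273842, -0.53026556, -0.78804386],
       [ 0.40905798,  0.67359022, -0.61558736]]), 't': array([-412.39794359,  241.09068171, 1126.42547387])}
wrist {'K': array([[286.37361298,   0.        , 318.06917956],
       [  0.        , 286.37361298, 199.07544254],
       [  0.        ,   0.        ,   1.        ]]), 'R': array([[ 4.46416649e-01,  8.94824718e-01, -9.48426637e-04],
       [ 8.61727303e-01, -4.29618688e-01,  2.69914500e-01],
       [ 2.41118705e-01, -1.21311612e-01, -9.62883826e-01]]), 't': array([-649.57413816,  -34.82975965,  379.54166106])}
{'clock': 0.15, 'qpos': array([-1.1737906 ,  0.6291396 ,  0.03845206,  1.51811218, -0.02704466,
        0.99631058, -0.01998394]), 'qd': array([-0.00145996, -0.00326981,  0.00089561, -0.00335778,  0.00087153,
        0.00012544, -0.00095544]), 'tau': array([ 1.22755166e-03, -5.63798475e+01,  1.22764315e+00, -1.93648052e+01,
        1.11479426e-02,  7.42213422e-03, -2.03712767e-05]), 'eef_pos': array([289.95190127, 581.22550657, 230.60490683]), 'tool_rot': array([-3.14156406e+00,  1.45256158e-03,  1.10798000e+00]), 'force': array([ 1.01464742,  0.56690316, -0.17711168]), 'torque': array([-0.00813261, -0.00556326,  0.02481194]), 'width': 85.31996771596516} 18.700000000000003
```

View pics/top0.png

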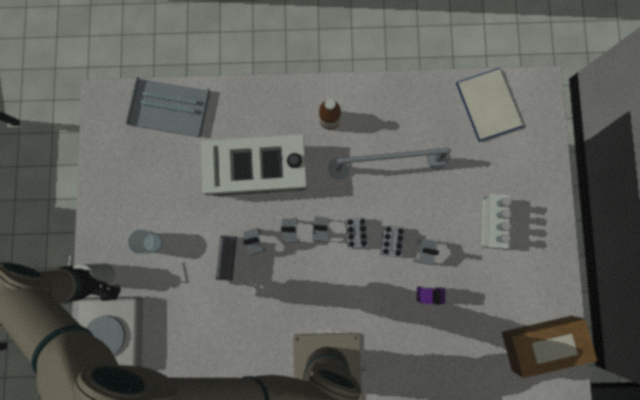

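View pics/side0.png

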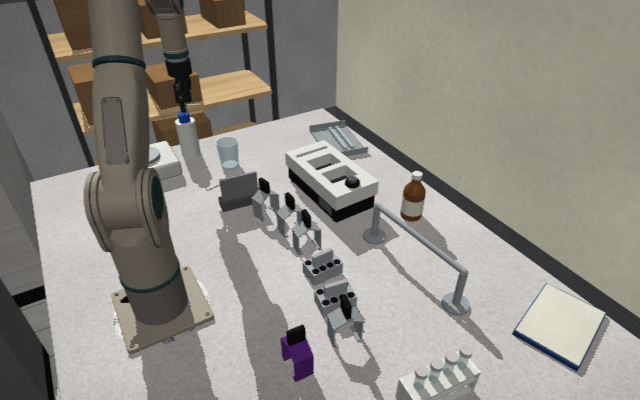

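The top view shows the heater (253,163), rail (335–445,157), four grey yokes (253,241; 289,229; 321,227; 428,251), blocks (357,233; 393,240), and panel (228,258). The purple look-alike (431,295) is excluded. I'll enlarge one crop to confirm this.

Run:
```python
import cv2
im=cv2.imread("pics/top0.png")[130:310,195:460]
cv2.imwrite("pics/topc.png",cv2.resize(im,None,fx=3,fy=3,interpolation=cv2.INTER_CUBIC))
```

```text
(no output)
```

View pics/topc.png

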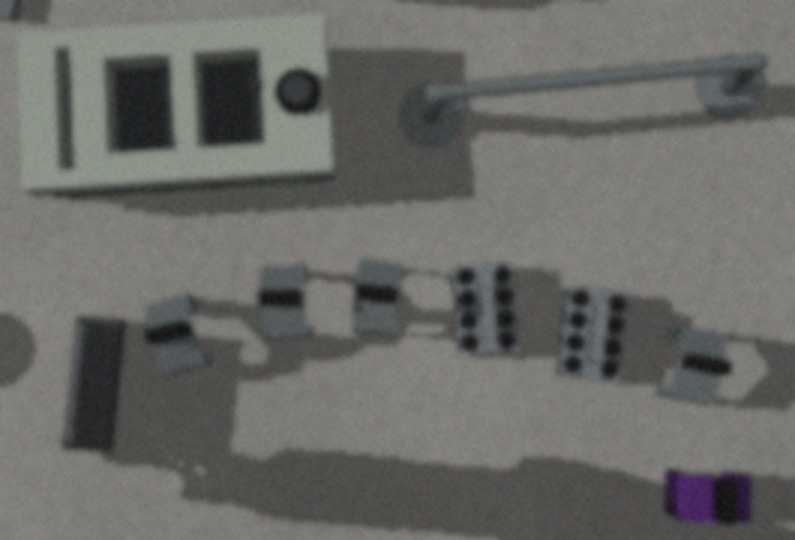

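Confirmed: grey yoke fins at crop (169,332), (281,297), (377,293) and (706,364), block fins at (487,308) and (596,334), and the purple one at (708,497) is left out. Next, coarse positions.

```bash
cat > h.py <<'E'
import numpy as np, cv2
from cell import ctrl, viewer
from scipy.spatial.transform import Rotation as Ro
def bp(c,uv,z):
    "pixel -> world point at height z"
    d=c["R"].T@np.linalg.solve(c["K"],[uv[0],uv[1],1]); o=-c["R"].T@c["t"]
    return o+d*(z-o[2])/d[2]
def pj(c,X):
    p=(np.atleast_2d(X)@c["R"].T+c["t"])@c["K"].T; return p[:,:2]/p[:,2:]
def snap(n,f):
    c=viewer.camera_info(n); im=viewer.get_image(n); cv2.imwrite(f"pics/{f}.png",im); np.savez(f"pics/{f}.npz",**c); return im,c
def load(f): return cv2.imread(f"pics/{f}.png"),dict(np.load(f"pics/{f}.npz"))
E
python3 - <<'E'
from h import *
np.set_printoptions(precision=1,suppress=True)
c=viewer.camera_info("top")
print("cam",-c["R"].T@c["t"]); w=viewer.camera_info("wrist"); s=ctrl.read_state()
R=Ro.from_euler('xyz',s["tool_rot"]).as_matrix(); print("wristcam in tool",R.T@(-w["R"].T@w["t"]-s["eef_pos"])); print((w["R"]@R).round(3))
f=lambda u,v,z:bp(c,(195+u/3-.33,130+v/3-.33),z)
P=dict(yA=(169,332,128),yA1=(150,337,128),yA2=(190,326,128),yB=(281,297,128),yB1=(262,300,128),yB2=(302,296,128),yC=(377,293,128),yC1=(358,291,128),yC2=(397,296,128),yD=(706,364,128),yD1=(685,360,128),yD2=(729,368,128),
b1=(487,308,76),b1a=(484,265,76),b1b=(490,350,76),b2=(596,334,76),b2a=(604,293,76),b2b=(588,376,76),
h1=(20,32,110),h2=(322,14,110),h3=(332,172,110),h4=(28,190,110),btn=(299,91,115),r1=(432,94,120),r2=(760,62,120),p1=(80,320,108),p2=(66,445,108))
for k,v in P.items(): print(k,f(*v)[:2])
E
```

```text
cam [ 345.1   -7.7 1407.9]
wristcam in tool [   0.2  -68.9 -143.6]
[[ 1.  -0.  -0. ]
 [-0.   1.  -0.3]
 [ 0.   0.3  1. ]]
yA [393.4 209.9]
yA1 [389.1 228.3]
yA2 [398.7 189.5]
yB [424.5 101. ]
yB1 [422.1 119.5]
yB2 [425.   80.7]
yC [426.   8.]
yC1 [428.4  26.4]
yC2 [422.7 -11.2]
yD [ 350.1 -305.3]
yD1 [ 354.4 -285.5]
yD2 [ 345.8 -327. ]
b1 [ 411.5 -101.4]
b1a [454.8 -99.8]
b1b [ 369.5 -102.9]
b2 [ 382.8 -209.4]
b2a [ 423.6 -219.2]
b2b [ 341.3 -199.6]
h1 [699.4 361.6]
h2 [709.3  56.7]
h3 [548.4  49.9]
h4 [538.3 352.5]
btn [630.   80.9]
r1 [622.2 -51.1]
r2 [ 645.5 -376.1]
p1 [408.1 300.9]
p2 [287.  314.4]
```

```bash
cat >> h.py <<'E'
def plan(*wps,step=45,pos=None,yaw=None):
    "wps: (x,y,z,yaw_deg[,step]); prints calls of 5 rows from the measured pose"
    s=ctrl.read_state(); p=np.array(s["eef_pos"] if pos is None else pos,float)
    rpy=s["tool_rot"].copy(); R=Ro.from_euler('xyz',rpy)
    if yaw is not None: R=Ro.from_euler('xyz',[np.pi,0,np.radians(yaw)])
    rows=[]
    for w in wps:
        T=Ro.from_euler('xyz',[np.pi,0,np.radians(w[3])]); t=np.array(w[:3],float); st=w[4] if len(w)>4 else step
        rv=(R.inv()*T).as_rotvec(degrees=True)
        n=max(1,int(np.ceil(max(np.abs(t-p).max()/st,np.linalg.norm(rv)/5.9))))
        for k in range(n):
            d=R.inv().apply((t-p)/(n-k))/50; a=(R.inv()*T).as_rotvec(degrees=True)/(n-k)/6
            r=np.r_[d,a].round(3)+0.; rows.append(r.tolist())
            p=p+R.apply(r[:3]*50); R=R*Ro.from_rotvec(r[3:]*6,degrees=True)
    while len(rows)%5: rows.append([0]*6)
    for i in range(0,len(rows),5): print("[["+", ".join("["+",".join(f"{v:g}" for v in r)+"]" for r in rows[i:i+5])+"]]")
    print("end",p.round(1),R.as_euler('xyz',degrees=True).round(2))
    return p
E
python3 - <<'E'
from h import *
plan((430,0,350,90))
E
```

```text
[[[-0.704,0.592,-0.183,0,0.001,-0.34], [-0.725,0.567,-0.183,0,0.001,-0.34], [-0.744,0.54,-0.183,0,0.001,-0.34], [-0.763,0.514,-0.183,0,0.001,-0.34], [-0.781,0.486,-0.183,0,0.001,-0.34]]]
[[[-0.798,0.458,-0.183,0,0.001,-0.34], [-0.814,0.429,-0.183,0,0.001,-0.34], [-0.828,0.4,-0.183,-0.001,0.001,-0.34], [-0.842,0.37,-0.183,-0.001,0.001,-0.34], [-0.855,0.34,-0.183,0,0.001,-0.34]]]
[[[-0.866,0.31,-0.184,-0.001,0.001,-0.34], [-0.877,0.278,-0.183,0,0.001,-0.34], [-0.886,0.247,-0.184,-0.001,0.001,-0.34], [0,0,0,0,0,0], [0,0,0,0,0,0]]]
end [430.  -0. 350.] [180.   0.  90.]
```

apply_moves(series=[[[-0.7,0.59,-0.18,0,0,-0.34],[-0.73,0.57,-0.18,0,0,-0.34],[-0.74,0.54,-0.18,0,0,-0.34],[-0.76,0.51,-0.18,0,0,-0.34],[-0.78,0.49,-0.18,0,0,-0.34]]], claw=0.3)

```text
clock: 0.78
eef_pos: [344.4, 356.8, 276.5]
tool_rot: [3.142, 0.0, 1.287]
force: [0.4, -0.5, 0.2]
width: 55.6
```

apply_moves(series=[[[-0.8,0.46,-0.18,0,0,-0.34],[-0.81,0.43,-0.18,0,0,-0.34],[-0.83,0.4,-0.18,0,0,-0.34],[-0.84,0.37,-0.18,0,0,-0.34],[-0.86,0.34,-0.18,0,0,-0.34]]])

```text
clock: 1.4
eef_pos: [398.2, 133.1, 321.6]
tool_rot: [3.142, -0.0, 1.465]
force: [1.5, 0.1, -0.9]
width: 55.7
```

apply_moves(series=[[[-0.87,0.31,-0.18,0,0,-0.34],[-0.88,0.28,-0.18,0,0,-0.34],[-0.89,0.25,-0.18,0,0,-0.34],[0,0,0,0,0,0],[0,0,0,0,0,0]]])

```text
clock: 2.02
eef_pos: [430.3, 0.6, 348.0]
tool_rot: [-3.141, -0.001, 1.571]
force: [-0.2, 0.7, -0.5]
width: 55.4
```

Run:
```python
from h import *
im,c=snap("wrist","w1"); s=ctrl.read_state(); print(s["clock"],s["eef_pos"],s["tool_rot"],s["width"])
```

```text
2.075 [430.19180114   1.08961091 347.93562987] [-3.14055872e+00 -6.51189210e-04  1.57234581e+00] 55.74766515335868
```

View pics/w1.png

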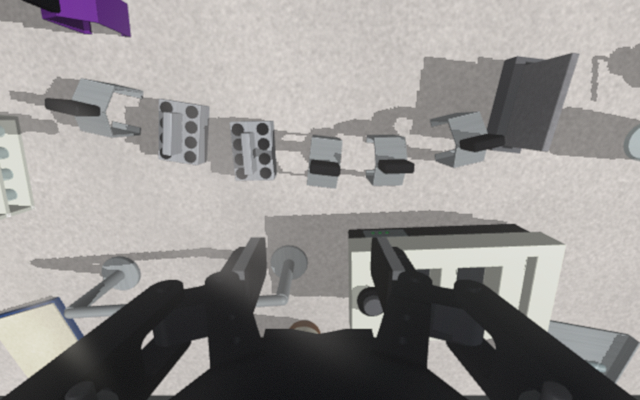

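```bash
cat >> h.py <<'E'
from scipy.optimize import minimize
def box(x,y,yaw,lx,ly,z0,z1):
    a=np.radians(yaw); c,s=np.cos(a),np.sin(a)
    return np.array([[x+c*i-s*j,y+s*i+c*j,z] for z in(z0,z1) for i in(-lx/2,lx/2) for j in(-ly/2,ly/2)])
def hull(c,X,k=8):
    return cv2.convexHull((pj(c,X)*k).astype(np.float32))
def fitbox(c,mask,p0,dims,k=4):
    "fit x,y,yaw of a box silhouette to a mask (IoU)"
    b=pj(c,box(*p0,*dims)); u0,v0=(b.min(0)-20).astype(int).clip(0); u1,v1=(b.max(0)+20).astype(int)
    m=cv2.resize(mask[v0:v1,u0:u1].astype(np.float32),None,fx=k,fy=k,interpolation=cv2.INTER_LINEAR)
    def f(p):
        q=(cv2.convexHull(pj(c,box(*p,*dims)).astype(np.float32))+.5-[u0,v0])*k
        h=np.zeros(m.shape,np.uint8); cv2.fillConvexPoly(h,(q*16).astype(np.int32),1,shift=4)
        return 1-np.minimum(h,m).sum()/np.maximum(h,m).sum()
    r=minimize(f,p0,method="Nelder-Mead",options=dict(initial_simplex=[p0]+[np.add(p0,e) for e in([8,0,0],[0,8,0],[0,0,8])],maxiter=300,xatol=.05,fatol=1e-4))
    return r.x,1-r.fun
E
python3 - <<'E'
from h import *
np.set_printoptions(precision=1,suppress=True)
im,c=load("w1"); dark=(im.max(2)<75)
n,l,st,ce=cv2.connectedComponentsWithStats(dark.astype(np.uint8))
for (x,y,a),uv in (((393,210,14),(482,143)),((424,101,4),(395,166)),((426,8,-8),(324,168)),((350,-305,-12),(72,105))):
    ids=l[uv[1]-6:uv[1]+7,uv[0]-8:uv[0]+9]; i=np.bincount(ids[ids>0]).argmax()
    print(uv,st[i], *fitbox(c,l==i,(x,y,a),(14,40,88,128)))
E
```

```text
(482, 143) [ 460   58   67   94 1828] [389.7 217.2  12.9] 0.5939556360244751
(395, 166) [378 160  36  14 430] [421.9 104.6  -5.2] 0.8121033310890198
(324, 168) [310 160  30  16 393] [424.1   9.4  -7.5] 0.8302811980247498
(72, 105) [ 45  99  55  17 575] [ 346.9 -308.9   -8.2] 0.7455253601074219
```

Run:
```python
from h import *
im,c=load("w1"); k=5; tiles=[]
for (x,y,a) in ((391,213,14),(422,104,-5),(424,9,-7.5),(347,-308,-9)):
    u,v=pj(c,[[x,y,110]])[0].astype(int); u0,v0=max(u-40,0),max(v-30,0)
    t=cv2.resize(im[v0:v0+60,u0:u0+80],None,fx=k,fy=k,interpolation=cv2.INTER_CUBIC)
    q=((pj(c,box(x,y,a,14,40,86,128))+.5-[u0,v0])*k).astype(int)
    cv2.polylines(t,[q[[0,1,3,2]],q[[4,5,7,6]]],True,(0,255,255),1); tiles.append(t)
cv2.imwrite("pics/t1.png",np.vstack([np.hstack(tiles[:2]),np.hstack(tiles[2:])]))
```

```text
(no output)
```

View pics/t1.png

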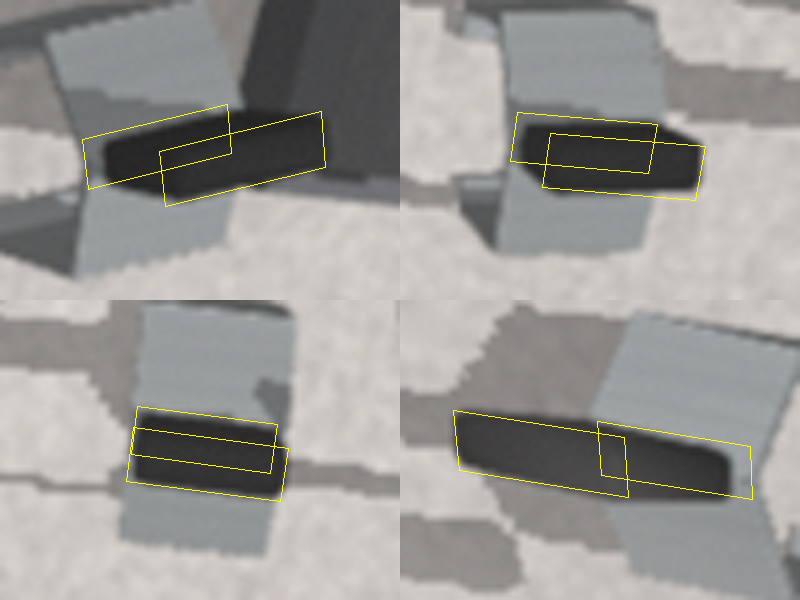

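The overlay confirms the four black fins within a few mm, at A (391,214), B (422,103), C (424,9) and D (347,-308). I'll start with D.

Run:
```python
from h import *
plan((347,-308,230,-9),(347,-308,94,-9,34))
```

```text
[[[-0.364,-0.098,0.139,-0.001,0,0.971], [-0.372,-0.061,0.139,-0.001,0,0.971], [-0.376,-0.023,0.139,-0.001,0,0.972], [-0.376,0.015,0.139,-0.001,0,0.971], [-0.373,0.054,0.138,-0.001,0,0.972]]]
[[[-0.365,0.091,0.139,-0.001,0,0.971], [-0.354,0.128,0.138,-0.001,0,0.972], [-0.34,0.163,0.139,0,0,0.971], [-0.321,0.197,0.139,-0.001,0,0.972], [-0.3,0.228,0.138,0,0,0.971]]]
[[[-0.275,0.257,0.139,-0.001,0,0.972], [-0.247,0.284,0.138,0,0,0.971], [-0.217,0.308,0.139,0,0,0.972], [-0.185,0.328,0.138,-0.001,0.001,0.971], [-0.15,0.345,0.139,0,0,0.972]]]
[[[-0.115,0.359,0.139,-0.001,0.001,0.971], [-0.077,0.368,0.138,0,0,0.972], [0,0,0.544,0,0,0], [0,0,0.544,0,0,0], [0,0,0.544,0,0,0]]]
[[[0,0,0.544,0,0,0], [0,0,0.544,0,0,0], [0,0,0,0,0,0], [0,0,0,0,0,0], [0,0,0,0,0,0]]]
end [ 347. -308.   94.] [-180.    0.   -9.]
```

apply_moves(series=[[[-0.364,-0.098,0.139,0,0,0.971],[-0.372,-0.061,0.139,0,0,0.971],[-0.376,-0.023,0.139,0,0,0.972],[-0.376,0.015,0.139,0,0,0.971],[-0.373,0.054,0.138,0,0,0.972]]])

```text
clock: 2.7
eef_pos: [405.8, -89.9, 313.1]
tool_rot: [-3.141, -0.0, 1.062]
force: [0.5, 0.2, 0.5]
width: 55.8
```

apply_moves(series=[[[-0.365,0.091,0.139,0,0,0.971],[-0.354,0.128,0.138,0,0,0.972],[-0.34,0.163,0.139,0,0,0.971],[-0.321,0.197,0.139,0,0,0.972],[-0.3,0.228,0.138,0,0,0.971]]])

```text
clock: 3.32
eef_pos: [381.5, -182.0, 278.5]
tool_rot: [-3.141, -0.0, 0.55]
force: [0.5, -1.6, -0.1]
width: 55.4
```

apply_moves(series=[[[-0.275,0.257,0.139,0,0,0.972],[-0.247,0.284,0.138,0,0,0.971],[-0.217,0.308,0.139,0,0,0.972],[-0.185,0.328,0.138,0,0,0.971],[-0.15,0.345,0.139,0,0,0.972]]])

```text
clock: 3.95
eef_pos: [356.6, -274.0, 243.8]
tool_rot: [3.141, 0.0, 0.038]
force: [-0.3, 0.2, 0.0]
width: 55.5
```

apply_moves(series=[[[-0.115,0.359,0.139,0,0,0.971],[-0.077,0.368,0.138,0,0,0.972],[0,0,0.1,0,0,0],[0,0,0,0,0,0],[0,0,0,0,0,0]]])

```text
clock: 4.58
eef_pos: [347.4, -308.4, 225.5]
tool_rot: [-3.141, -0.0, -0.157]
force: [-0.1, 0.2, 0.3]
width: 56.1
```

Run:
```python
from h import *
np.set_printoptions(precision=1,suppress=True)
im,c=snap("wrist","w2"); s=ctrl.read_state(); print(s["clock"],s["eef_pos"],s["tool_rot"],s["width"])
k=1.25
t=im.copy()
for (x,y,a) in ((347,-308,-9),(424,9,-7)):
    q=(pj(c,box(x,y,a,14,40,86,128))).astype(int)
    cv2.polylines(t,[q[[0,1,3,2]],q[[4,5,7,6]]],True,(0,255,255),1)
cv2.imwrite("pics/w2o.png",t)
plan((347,-308,94,-9,34))
```

```text
4.625 [ 347.5 -308.5  225.6] [-3.1 -0.  -0.2] 55.753778593649976
[[[-0.003,-0.002,0.658,-0.001,-0.001,0], [-0.003,-0.002,0.658,-0.001,-0.001,0], [-0.003,-0.002,0.658,-0.001,-0.001,0], [-0.003,-0.001,0.658,-0.001,-0.001,-0.001], [0,0,0,0,0,0]]]
end [ 347. -308.   94.] [-180.    0.   -9.]
```

View pics/w2o.png

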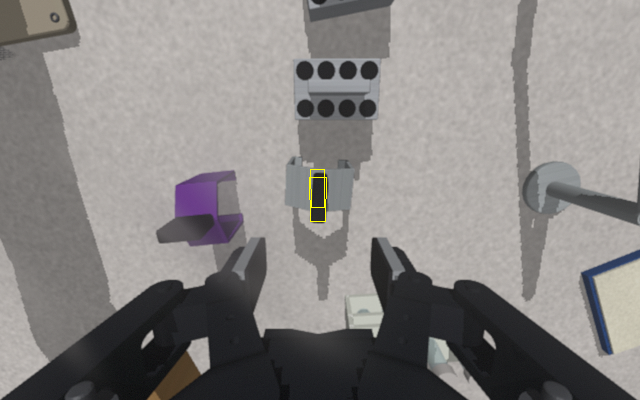

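The overlay sits on D's fin (318,195). Next: grasp it, lift, and carry.

apply_moves(series=[[[0,0,0.66,0,0,0],[0,0,0.66,0,0,0],[0,0,0.66,0,0,0],[0,0,0.65,0,0,0],[0,0,0,0,0,0]]])

```text
clock: 5.25
eef_pos: [346.3, -307.8, 92.8]
tool_rot: [-3.139, 0.003, -0.158]
force: [-0.2, 0.8, 0.1]
width: 55.4
```

apply_moves(series=[[[0,0,0,0,0,0],[0,0,0,0,0,0],[0,0,0,0,0,0],[0,0,0,0,0,0],[0,0,0,0,0,0]]], claw=-1)

```text
clock: 5.88
eef_pos: [347.9, -309.7, 95.2]
tool_rot: [3.141, -0.002, -0.158]
force: [-0.1, 1.0, 7.5]
width: 13.0
```

apply_moves(series=[[[0,0,-0.4,0,0,0],[0,0,-0.8,0,0,0],[0,0,-0.8,0,0,0],[0,0,-0.8,0,0,0],[0,0,-0.8,0,0,0]]])

```text
clock: 6.5
eef_pos: [346.9, -308.7, 275.7]
tool_rot: [-3.141, -0.001, -0.159]
force: [1.2, -0.2, -1.7]
width: 13.1
```

Run:
```python
from h import *
s=ctrl.read_state(); print(s["clock"],s["eef_pos"],s["force"],s["width"])
plan((640.4,-303.4,270,4.1,40),(640.4,-303.4,250,4.1))
im,c=snap("wrist","w3")
```

```text
6.5 [ 346.85460903 -308.74546083  275.67076712] [ 1.2106846  -0.17063393 -1.74422721] 13.050156207656647
[[[0.723,-0.129,0.015,0,-0.001,-0.275], [0.726,-0.108,0.014,0,-0.001,-0.275], [0.729,-0.087,0.014,0,-0.001,-0.275], [0.731,-0.066,0.014,0,0,-0.275], [0.732,-0.045,0.015,0,-0.001,-0.274]]]
[[[0.734,-0.024,0.014,0,0,-0.275], [0.734,-0.004,0.014,0,-0.001,-0.274], [0.733,0.018,0.015,-0.001,0,-0.275], [0,0,0.4,0,0,0], [0,0,0,0,0,0]]]
end [ 640.4 -303.4  250. ] [180.   -0.    4.1]
```

apply_moves(series=[[[0.723,-0.129,0.015,0,0,-0.275],[0.726,-0.108,0.014,0,0,-0.275],[0.729,-0.087,0.014,0,0,-0.275],[0.731,-0.066,0.014,0,0,-0.275],[0.732,-0.045,0.015,0,0,-0.274]]])

```text
clock: 7.18
eef_pos: [531.5, -305.5, 270.4]
tool_rot: [-3.141, -0.0, -0.014]
force: [1.1, -0.1, -1.7]
width: 13.3
```

apply_moves(series=[[[0.734,-0.024,0.014,0,0,-0.275],[0.734,-0.004,0.014,0,0,-0.274],[0.733,0.018,0.015,0,0,-0.275],[0,0,0.2,0,0,0],[0,0,0,0,0,0]]])

```text
clock: 7.8
eef_pos: [638.9, -303.5, 256.7]
tool_rot: [-3.14, 0.004, 0.071]
force: [0.5, 0.2, -1.3]
width: 13.3
```

Run:
```python
from h import *
s=ctrl.read_state(); print(s["clock"],s["eef_pos"],s["force"],s["width"])
im,c=snap("wrist","w4")
M=np.array([634,-213.6]);d=np.array([-np.sin(np.radians(4.1)),np.cos(np.radians(4.1))])
t=im.copy()
q=pj(c,[[*(M+d*160),120],[*(M-d*160),120],[*(M+d*160),0],[*(M-d*160),0]]).astype(int)
cv2.line(t,q[0],q[1],(0,255,255),1);cv2.line(t,q[0],q[2],(0,255,0),1)
cv2.imwrite("pics/w4o.png",t)
plan((640.4,-303.4,141,4.1,25))
```

```text
7.8 [ 638.87043329 -303.50197277  256.6856843 ] [ 0.49590024  0.23571283 -1.33711534] 13.308211591366755
[[[0.007,-0.002,0.467,-0.001,0.004,-0.003], [0.007,-0.002,0.466,-0.001,0.005,-0.003], [0.007,-0.002,0.467,-0.001,0.004,-0.003], [0.006,-0.002,0.466,-0.001,0.005,-0.003], [0.006,-0.002,0.467,-0.001,0.004,-0.002]]]
end [ 640.4 -303.4  141. ] [-180.     0.     4.1]
```

View pics/w4o.png

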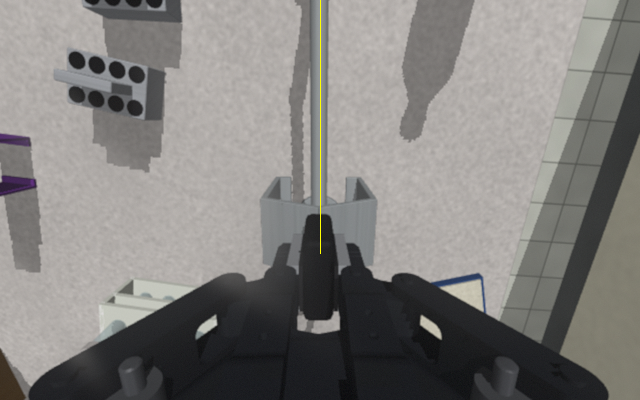

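Yoke D straddles the bar line (320,215), so I'll lower and release it.

apply_moves(series=[[[0,0,0.47,0,0,0],[0,0,0.47,0,0,0],[0,0,0.47,0,0,0],[0,0,0.47,0,0,0],[0.01,0,0.43,0,0,0]]])

```text
clock: 8.48
eef_pos: [640.3, -304.3, 142.6]
tool_rot: [3.141, -0.0, 0.07]
force: [0.5, -0.5, -1.8]
width: 13.4
```

apply_moves(series=[[[0,0,0,0,0,0],[0,0,0,0,0,0],[0,0,0,0,0,0],[0,0,0,0,0,0],[0,0,0,0,0,0]]])

```text
clock: 9.1
eef_pos: [641.2, -303.8, 142.9]
tool_rot: [3.141, -0.0, 0.072]
force: [-1.1, -0.2, -1.2]
width: 13.4
```

apply_moves(series=[[[0,0,0,0,0,0],[0,0,0,0,0,0],[0,0,-0.2,0,0,0],[0,0,-0.7,0,0,0],[0,0,-0.9,0,0,0]]], claw=0.1)

```text
clock: 9.72
eef_pos: [640.7, -303.5, 233.4]
tool_rot: [-3.141, 0.001, 0.071]
force: [0.3, -0.8, 0.6]
width: 47.3
```

Run:
```python
from h import *
s=ctrl.read_state(); print(s["clock"],s["eef_pos"],s["force"],s["width"])
im,c=snap("wrist","w5")
plan((424,9,245,-7,48),(424,9,235,-7),(424,9,97,-7,35))
```

```text
9.725 [ 640.6564559  -303.49871535  233.42697472] [ 0.32797798 -0.75728334  0.59262599] 47.259828800475724
[[[-0.562,-0.942,-0.021,0.007,-0.013,0.264], [-0.587,-0.927,-0.019,0.007,-0.013,0.264], [-0.613,-0.91,-0.018,0.007,-0.013,0.265], [-0.638,-0.893,-0.016,0.007,-0.012,0.264], [-0.662,-0.875,-0.015,0.007,-0.013,0.265]]]
[[[-0.686,-0.856,-0.013,0.007,-0.012,0.264], [-0.71,-0.836,-0.011,0.006,-0.013,0.265], [0,0,0.2,0,0,0], [0,0,0.69,0,0,0], [0,0,0.69,0,0,0]]]
[[[0,0,0.69,0,0,0], [0,0,0.69,0,0,0], [0,0,0,0,0,0], [0,0,0,0,0,0], [0,0,0,0,0,0]]]
end [424.   9.  97.] [180.   0.  -7.]
```

apply_moves(series=[[[-0.562,-0.942,-0.021,0,-0.01,0.264],[-0.587,-0.927,-0.019,0,-0.01,0.264],[-0.613,-0.91,-0.018,0,-0.01,0.265],[-0.638,-0.893,-0.016,0,-0.01,0.264],[-0.662,-0.875,-0.015,0,0,0.265]]])

```text
clock: 10.4
eef_pos: [483.6, -77.4, 238.2]
tool_rot: [-3.141, 0.002, -0.068]
force: [0.9, 1.0, 0.3]
width: 46.9
```

apply_moves(series=[[[-0.686,-0.856,-0.013,0,0,0.264],[-0.71,-0.836,-0.011,0,0,0.265],[0,0,0.2,0,0,0],[0,0,0.5,0,0,0],[0,0,0.5,0,0,0]]])

```text
clock: 11.02
eef_pos: [422.6, 10.5, 178.9]
tool_rot: [3.141, 0.001, -0.123]
force: [1.1, 0.6, -0.1]
width: 47.1
```

Run:
```python
from h import *
s=ctrl.read_state(); print(s["clock"],s["eef_pos"],s["tool_rot"])
im,c=snap("wrist","w6"); dark=(im.max(2)<75).astype(np.uint8)
n,l,st,ce=cv2.connectedComponentsWithStats(dark)
for p0 in ((424,9,-7),(422,103,0)):
    u,v=pj(c,[[*p0[:2],115]])[0].astype(int); ids=l[max(v-8,0):v+9,u-6:u+7]
    i=np.bincount(ids[ids>0]).argmax(); print(u,v,st[i],*fitbox(c,l==i,p0,(14,38,88,128)))
plan((424,9,97,-7,35))
```

```text
11.025 [422.63964441  10.50257163 178.87727753] [ 3.14126785e+00  1.18212519e-03 -1.22640201e-01]
320 214 [ 312  182   19   62 1088] [424.38714882   9.69899869  -6.19830394] 0.8975434899330139
300 83 [ 286   44   29   69 1433] [422.39799527 104.71077282   1.67190653] 0.9178849458694458
[[[0.026,0.005,0.53,0.006,0.02,-0.002], [0.025,0.006,0.53,0.006,0.02,-0.003], [0.025,0.006,0.53,0.006,0.019,-0.002], [0,0,0,0,0,0], [0,0,0,0,0,0]]]
end [424.   9.  97.] [180.   0.  -7.]
```

apply_moves(series=[[[0.03,0,0.53,0,0.02,0],[0.03,0,0.53,0,0.02,0],[0.03,0,0.53,0,0.02,0],[0,0,0.02,0,0,0],[0,0,0,0,0,0]]])

```text
clock: 11.7
eef_pos: [426.4, 10.0, 99.2]
tool_rot: [3.141, -0.004, -0.123]
force: [-0.2, -0.3, -0.5]
width: 47.0
```

apply_moves(series=[[[0,0,0,0,0,0],[0,0,0,0,0,0],[0,0,0,0,0,0],[0,0,0,0,0,0],[0,0,0,0,0,0]]], claw=-1)

```text
clock: 12.32
eef_pos: [425.9, 10.8, 99.1]
tool_rot: [-3.142, -0.003, -0.122]
force: [-0.6, 1.5, 6.8]
width: 13.0
```

apply_moves(series=[[[0,0,-0.4,0,0,0],[0,0,-0.8,0,0,0],[0,0,-0.8,0,0,0],[0,0,-0.8,0,0,0],[0,0,-0.8,0,0,0]]])

```text
clock: 12.95
eef_pos: [424.6, 10.9, 279.7]
tool_rot: [3.141, -0.002, -0.122]
force: [-0.3, 1.1, -1.1]
width: 12.9
```

Run:
```python
from h import *
s=ctrl.read_state(); print(s["clock"],s["eef_pos"],s["force"],s["width"])
plan((636.1,-243.5,275,4.1,40),(636.1,-243.5,242,4.1),(636.1,-243.5,145,4.1,25))
```

```text
12.95 [424.5827667   10.89482691 279.67820341] [-0.28475273  1.05568139 -1.12486352] 12.914279683759768
[[[0.688,0.648,0.015,0.001,-0.002,-0.264], [0.67,0.667,0.015,0.001,-0.002,-0.264], [0.652,0.685,0.014,0.001,-0.002,-0.264], [0.632,0.702,0.014,0.001,-0.002,-0.264], [0.613,0.72,0.014,0.001,-0.002,-0.265]]]
[[[0.593,0.736,0.014,0.001,-0.002,-0.264], [0.572,0.753,0.013,0.001,-0.003,-0.265], [0,0,0.66,0,0,0], [0,0,0.485,0,0,0], [0,0,0.485,0,0,0]]]
[[[0,0,0.485,0,0,0], [0,0,0.485,0,0,0], [0,0,0,0,0,0], [0,0,0,0,0,0], [0,0,0,0,0,0]]]
end [ 636.1 -243.5  145. ] [-180.     0.     4.1]
```

apply_moves(series=[[[0.688,0.648,0.015,0,0,-0.264],[0.67,0.667,0.015,0,0,-0.264],[0.652,0.685,0.014,0,0,-0.264],[0.632,0.702,0.014,0,0,-0.264],[0.613,0.72,0.014,0,0,-0.265]]])

```text
clock: 13.58
eef_pos: [576.8, -171.7, 274.9]
tool_rot: [3.141, -0.001, 0.017]
force: [0.3, 0.6, -1.1]
width: 13.2
```

apply_moves(series=[[[0.593,0.736,0.014,0,0,-0.264],[0.572,0.753,0.013,0,0,-0.265],[0,0,0,0,0,0],[0,0,0.5,0,0,0],[0,0,0.5,0,0,0]]])

```text
clock: 14.2
eef_pos: [636.2, -242.3, 223.4]
tool_rot: [-3.141, -0.001, 0.072]
force: [-0.5, -0.3, -0.4]
width: 13.1
```

apply_moves(series=[[[0,0,0.5,0,0,0],[0,0,0.5,0,0,0],[0,0,0.5,0,0,0],[0,0,0,0,0,0],[0,0,0,0,0,0]]])

```text
clock: 14.82
eef_pos: [637.1, -243.3, 150.1]
tool_rot: [3.14, -0.003, 0.072]
force: [0.2, 1.0, -1.2]
width: 13.1
```

Run:
```python
from h import *
s=ctrl.read_state(); print(s["clock"],s["eef_pos"],s["force"],s["width"])
im,c=snap("wrist","w7")
```

```text
14.825 [ 637.11391593 -243.33065242  150.05172135] [ 0.19880103  1.01159905 -1.16185127] 13.062310718916606
```

apply_moves(series=[[[0,0,0.09,0,0,0],[0,0,0,0,0,0],[0,0,0,0,0,0],[0,0,0,0,0,0],[0,0,0,0,0,0]]])

```text
clock: 15.5
eef_pos: [637.7, -244.0, 146.1]
tool_rot: [3.14, -0.004, 0.072]
force: [-1.4, 0.8, 5.8]
width: 13.1
```

apply_moves(series=[[[0,0,0,0,0,0],[0,0,0,0,0,0],[0,0,-0.2,0,0,0],[0,0,-0.7,0,0,0],[0,0,-0.9,0,0,0]]], claw=0.1)

```text
clock: 16.12
eef_pos: [636.2, -243.5, 235.1]
tool_rot: [3.141, -0.0, 0.071]
force: [1.4, -0.1, 0.1]
width: 46.8
```

Run:
```python
from h import *
s=ctrl.read_state(); print(s["clock"],s["eef_pos"],s["force"],s["width"])
plan((422.4,104.7,245,1.7,46),(422.4,104.7,180,1.7,33))
```

```text
16.125 [ 636.19538279 -243.45211547  235.1101806 ] [ 1.36109005 -0.11503412  0.06781054] 46.78789635205053
[[[-0.471,-0.906,-0.025,0,0,0.05], [-0.476,-0.904,-0.025,0.001,0,0.05], [-0.481,-0.901,-0.025,0,0,0.049], [-0.485,-0.899,-0.025,0.001,0,0.05], [-0.49,-0.896,-0.025,0,0,0.049]]]
[[[-0.495,-0.894,-0.025,0.001,0,0.05], [-0.499,-0.891,-0.025,0,0,0.049], [-0.504,-0.888,-0.025,0.001,-0.001,0.05], [0,0,0.65,0,0,0], [0,0,0.65,0,0,0]]]
end [422.4 104.7 180. ] [-180.     0.     1.7]
```

apply_moves(series=[[[-0.471,-0.906,-0.025,0,0,0.05],[-0.476,-0.904,-0.025,0,0,0.05],[-0.481,-0.901,-0.025,0,0,0.05],[-0.485,-0.899,-0.025,0,0,0.05],[-0.49,-0.896,-0.025,0,0,0.05]]])

```text
clock: 16.75
eef_pos: [502.4, -24.8, 241.1]
tool_rot: [3.141, -0.003, 0.045]
force: [0.4, 1.7, 0.4]
width: 47.3
```

apply_moves(series=[[[-0.495,-0.894,-0.025,0,0,0.05],[-0.499,-0.891,-0.025,0,0,0.05],[-0.504,-0.888,-0.025,0,0,0.05],[0,0,0.65,0,0,0],[0,0,0.65,0,0,0]]])

```text
clock: 17.38
eef_pos: [423.4, 106.0, 179.1]
tool_rot: [-3.141, -0.005, 0.033]
force: [-0.3, 0.7, 0.3]
width: 46.9
```

apply_moves(series=[[[0,0,0.55,0,0,0],[0,0,0.55,0,0,0],[0,0,0.53,0,0,0],[0,0,0,0,0,0],[0,0,0,0,0,0]]])

```text
clock: 18.0
eef_pos: [424.0, 104.3, 98.3]
tool_rot: [3.141, -0.003, 0.029]
force: [-0.3, 0.4, 0.0]
width: 47.0
```

apply_moves(series=[[[0,0,0,0,0,0],[0,0,0,0,0,0],[0,0,0,0,0,0],[0,0,0,0,0,0],[0,0,0,0,0,0]]], claw=-1)

```text
clock: 18.62
eef_pos: [423.5, 104.5, 98.1]
tool_rot: [3.141, -0.003, 0.03]
force: [-1.9, -0.1, 7.5]
width: 13.0
```

apply_moves(series=[[[0,0,-0.4,0,0,0],[0,0,-0.8,0,0,0],[0,0,-0.8,0,0,0],[0,0,-0.8,0,0,0],[0,0,-0.8,0,0,0]]])

```text
clock: 19.25
eef_pos: [422.3, 104.4, 278.6]
tool_rot: [3.141, -0.002, 0.03]
force: [0.7, -0.4, -1.3]
width: 13.2
```

Run:
```python
from h import *
s=ctrl.read_state(); print(s["clock"],s["eef_pos"],s["force"],s["width"])
plan((631.9,-183.7,275,4.1,40),(631.9,-183.7,150,4.1,25))
```

```text
19.25 [422.26350904 104.43112814 278.64934832] [ 0.69964117 -0.37188647 -1.33963878] 13.241953747656522
[[[0.503,0.735,0.011,0.001,-0.002,-0.05], [0.499,0.738,0.01,0.001,-0.002,-0.05], [0.495,0.741,0.01,0.001,-0.002,-0.05], [0.491,0.743,0.01,0.001,-0.002,-0.05], [0.487,0.746,0.01,0.001,-0.002,-0.05]]]
[[[0.483,0.749,0.01,0.001,-0.002,-0.05], [0.479,0.751,0.009,0.001,-0.001,-0.051], [0.475,0.753,0.009,0.002,-0.002,-0.05], [0,0,0.417,0,0,0], [0,0,0.417,0,0,0]]]
[[[0,0,0.417,0,0,0], [0,0,0.416,0,0,0], [0,0,0.417,0,0,0], [0,0,0.416,0,0,0], [0,0,0,0,0,0]]]
end [ 631.9 -183.7  150. ] [-180.     0.     4.1]
```

apply_moves(series=[[[0.503,0.735,0.011,0,0,-0.05],[0.499,0.738,0.01,0,0,-0.05],[0.495,0.741,0.01,0,0,-0.05],[0.491,0.743,0.01,0,0,-0.05],[0.487,0.746,0.01,0,0,-0.05]]])

```text
clock: 19.88
eef_pos: [554.3, -76.4, 275.0]
tool_rot: [3.141, -0.001, 0.056]
force: [0.2, 1.2, -1.2]
width: 13.4
```

apply_moves(series=[[[0.483,0.749,0.01,0,0,-0.05],[0.479,0.751,0.01,0,0,-0.05],[0.475,0.753,0.01,0,0,-0.05],[0,0,0.3,0,0,0],[0,0,0.5,0,0,0]]])

```text
clock: 20.5
eef_pos: [632.4, -183.7, 233.4]
tool_rot: [3.141, -0.002, 0.071]
force: [-0.4, 0.7, -1.5]
width: 13.0
```

apply_moves(series=[[[0,0,0.5,0,0,0],[0,0,0.5,0,0,0],[0,0,0.5,0,0,0],[0,0,0.27,0,0,0],[0,0,0,0,0,0]]])

```text
clock: 21.12
eef_pos: [632.3, -183.0, 145.2]
tool_rot: [3.141, -0.001, 0.072]
force: [-1.0, 0.0, -1.1]
width: 13.2
```

apply_moves(series=[[[0,0,0,0,0,0],[0,0,0,0,0,0],[0,0,-0.2,0,0,0],[0,0,-0.7,0,0,0],[0,0,-0.9,0,0,0]]], claw=0.1)

```text
clock: 21.75
eef_pos: [632.1, -183.5, 236.4]
tool_rot: [3.141, -0.001, 0.071]
force: [-0.2, 0.2, -0.0]
width: 46.9
```

Run:
```python
from h import *
s=ctrl.read_state(); print(s["clock"],s["eef_pos"],s["force"],s["width"])
plan((391,213,245,13,46),(391,213,180,13,33))
```

```text
21.75 [ 632.0790522  -183.50804041  236.4283411 ] [-0.19057122  0.20719769 -0.01130867] 46.934589400229925
[[[-0.472,-0.917,-0.02,0.001,-0.001,-0.165], [-0.456,-0.925,-0.02,0.001,-0.001,-0.165], [-0.44,-0.933,-0.02,0.001,0,-0.165], [-0.423,-0.94,-0.019,0.001,-0.001,-0.165], [-0.407,-0.947,-0.019,0.001,0,-0.165]]]
[[[-0.391,-0.954,-0.019,0,-0.001,-0.165], [-0.374,-0.961,-0.02,0.001,0,-0.165], [-0.357,-0.968,-0.019,0,-0.001,-0.166], [-0.341,-0.973,-0.019,0.001,0,-0.165], [0,0,0.65,0,0,0]]]
[[[0,0,0.65,0,0,0], [0,0,0,0,0,0], [0,0,0,0,0,0], [0,0,0,0,0,0], [0,0,0,0,0,0]]]
end [391. 213. 180.] [-180.   -0.   13.]
```

apply_moves(series=[[[-0.472,-0.917,-0.02,0,0,-0.165],[-0.456,-0.925,-0.02,0,0,-0.165],[-0.44,-0.933,-0.02,0,0,-0.165],[-0.423,-0.94,-0.02,0,0,-0.165],[-0.407,-0.947,-0.02,0,0,-0.165]]])

```text
clock: 22.38
eef_pos: [498.0, 37.9, 241.0]
tool_rot: [3.141, -0.004, 0.158]
force: [0.7, 0.9, 0.3]
width: 47.0
```

apply_moves(series=[[[-0.391,-0.954,-0.02,0,0,-0.165],[-0.374,-0.961,-0.02,0,0,-0.165],[-0.357,-0.968,-0.02,0,0,-0.165],[-0.341,-0.973,-0.02,0,0,-0.165],[0,0,0.65,0,0,0]]])

```text
clock: 23.0
eef_pos: [390.6, 218.7, 212.7]
tool_rot: [-3.138, -0.006, 0.238]
force: [0.5, 0.3, -0.3]
width: 47.0
```

apply_moves(series=[[[0,0,0.65,0,0,0],[0,0,0,0,0,0],[0,0,0,0,0,0],[0,0,0,0,0,0],[0,0,0,0,0,0]]])

```text
clock: 23.62
eef_pos: [392.0, 213.0, 179.5]
tool_rot: [3.141, -0.003, 0.227]
force: [0.3, -0.3, 0.3]
width: 47.0
```

Run:
```python
from h import *
s=ctrl.read_state(); print(s["clock"],s["eef_pos"],s["tool_rot"])
im,c=snap("wrist","w8"); dark=(im.max(2)<75).astype(np.uint8)
n,l,st,ce=cv2.connectedComponentsWithStats(dark)
for p0 in ((391,213,13),):
    u,v=pj(c,[[*p0[:2],115]])[0].astype(int); ids=l[max(v-8,0):v+9,u-6:u+7]
    i=np.bincount(ids[ids>0]).argmax(); r=fitbox(c,l==i,p0,(14,38,88,128)); print(u,v,st[i],r)
x,y,a=r[0]
plan((x,y,98,a,30))
```

```text
23.625 [392.04402812 212.95550976 179.52425655] [ 3.14121834 -0.00338315  0.22683487]
316 212 [ 308  179   19   61 1087] (array([390.9697395 , 214.75328095,  13.51637104]), np.float64(0.9048774838447571))
[[[-0.005,-0.014,0.542,0.002,-0.01,-0.029], [-0.004,-0.013,0.542,0.002,-0.009,-0.029], [-0.004,-0.014,0.543,0.001,-0.01,-0.029], [0,0,0,0,0,0], [0,0,0,0,0,0]]]
end [391.  214.8  98. ] [180.     0.    13.52]
```

apply_moves(series=[[[0,-0.01,0.54,0,0,-0.03],[0,-0.01,0.54,0,0,-0.03],[0,-0.01,0.54,0,0,-0.03],[0,0,0,0,0,0],[0,0,0,0,0,0]]])

```text
clock: 24.3
eef_pos: [391.9, 214.2, 98.4]
tool_rot: [3.141, -0.003, 0.236]
force: [0.2, 0.3, 0.8]
width: 47.0
```

apply_moves(series=[[[0,0,0,0,0,0],[0,0,0,0,0,0],[0,0,0,0,0,0],[0,0,0,0,0,0],[0,0,0,0,0,0]]], claw=-1)

```text
clock: 24.92
eef_pos: [391.7, 214.5, 98.6]
tool_rot: [3.141, -0.003, 0.237]
force: [-0.2, 0.3, 6.4]
width: 13.1
```

apply_moves(series=[[[0,0,-0.4,0,0,0],[0,0,-0.8,0,0,0],[0,0,-0.8,0,0,0],[0,0,-0.8,0,0,0],[0,0,-0.8,0,0,0]]])

```text
clock: 25.55
eef_pos: [390.5, 214.1, 279.2]
tool_rot: [3.141, -0.002, 0.236]
force: [0.6, 1.5, -0.5]
width: 12.9
```

Run:
```python
from h import *
s=ctrl.read_state(); print(s["clock"],s["eef_pos"],s["force"],s["width"])
plan((627.6,-123.8,275,4.1,40),(627.6,-123.8,145,4.1,26))
```

```text
25.55 [390.47534841 214.12201996 279.18958643] [ 0.60032406  1.49444802 -0.48514913] 12.867665721491806
[[[0.336,0.853,0.011,0.001,-0.002,0.175], [0.352,0.847,0.011,0.001,-0.002,0.175], [0.367,0.841,0.01,0.001,-0.002,0.175], [0.383,0.834,0.01,0.001,-0.002,0.175], [0.398,0.827,0.01,0.001,-0.002,0.175]]]
[[[0.413,0.819,0.01,0.001,-0.002,0.175], [0.428,0.811,0.01,0.001,-0.002,0.175], [0.443,0.803,0.009,0.001,-0.001,0.175], [0.458,0.795,0.01,0.001,-0.002,0.174], [0,0,0.52,0,0,0]]]
[[[0,0,0.52,0,0,0], [0,0,0.52,0,0,0], [0,0,0.52,0,0,0], [0,0.001,0.52,0,0,0], [0,0,0,0,0,0]]]
end [ 627.6 -123.8  145. ] [-180.     0.     4.1]
```

apply_moves(series=[[[0.336,0.853,0.011,0,0,0.175],[0.352,0.847,0.011,0,0,0.175],[0.367,0.841,0.01,0,0,0.175],[0.383,0.834,0.01,0,0,0.175],[0.398,0.827,0.01,0,0,0.175]]])

```text
clock: 26.18
eef_pos: [523.0, 25.5, 275.6]
tool_rot: [3.141, -0.002, 0.145]
force: [0.0, 0.4, -0.7]
width: 13.4
```

apply_moves(series=[[[0.413,0.819,0.01,0,0,0.175],[0.428,0.811,0.01,0,0,0.175],[0.443,0.803,0.01,0,0,0.175],[0.458,0.795,0.01,0,0,0.175],[0,0,0.3,0,0,0]]])

```text
clock: 26.8
eef_pos: [629.2, -128.6, 259.6]
tool_rot: [3.136, -0.005, 0.067]
force: [-1.1, -0.3, -1.8]
width: 13.1
```

apply_moves(series=[[[0,0,0.6,0,0,0],[0,0,0.6,0,0,0],[0,0,0.6,0,0,0],[0,0,0.48,0,0,0],[0,0,0,0,0,0]]])

```text
clock: 27.42
eef_pos: [627.4, -122.3, 144.2]
tool_rot: [-3.141, -0.0, 0.072]
force: [0.0, -0.6, -1.1]
width: 12.7
```

apply_moves(series=[[[0,0,0,0,0,0],[0,0,0,0,0,0],[0,0,-0.2,0,0,0],[0,0,-0.7,0,0,0],[0,0,-0.9,0,0,0]]], claw=0.1)

```text
clock: 28.05
eef_pos: [627.6, -123.5, 235.7]
tool_rot: [3.141, -0.0, 0.071]
force: [0.6, -0.9, 0.4]
width: 46.9
```

Run:
```python
from h import *
s=ctrl.read_state(); print(s["clock"],s["eef_pos"],s["force"],s["width"])
snap("top","top2"); im,_=snap("side","side2")
plan((385,-150,290,90,46))
```

```text
28.05 [ 627.62863345 -123.46458702  235.72905504] [ 0.58334748 -0.92764336  0.40723724] 46.93662298406489
[[[-0.329,0.01,-0.069,0.008,-0.004,-0.955], [-0.328,-0.023,-0.069,0.008,-0.004,-0.955], [-0.324,-0.056,-0.069,0.008,-0.004,-0.955], [-0.317,-0.088,-0.069,0.008,-0.004,-0.955], [-0.307,-0.12,-0.069,0.008,-0.004,-0.955]]]
[[[-0.293,-0.15,-0.068,0.008,-0.004,-0.955], [-0.277,-0.178,-0.068,0.008,-0.004,-0.954], [-0.258,-0.205,-0.068,0.008,-0.004,-0.955], [-0.236,-0.23,-0.067,0.008,-0.004,-0.954], [-0.212,-0.252,-0.067,0.007,-0.004,-0.955]]]
[[[-0.185,-0.272,-0.067,0.007,-0.004,-0.954], [-0.158,-0.289,-0.067,0.008,-0.004,-0.955], [-0.128,-0.304,-0.066,0.007,-0.004,-0.954], [-0.097,-0.315,-0.066,0.008,-0.004,-0.955], [-0.065,-0.322,-0.066,0.007,-0.003,-0.954]]]
end [ 385. -150.  290.] [180.  -0.  90.]
```

apply_moves(series=[[[-0.329,0.01,-0.069,0,0,-0.955],[-0.328,-0.023,-0.069,0,0,-0.955],[-0.324,-0.056,-0.069,0,0,-0.955],[-0.317,-0.088,-0.069,0,0,-0.955],[-0.307,-0.12,-0.069,0,0,-0.955]]])

```text
clock: 28.78
eef_pos: [545.6, -132.1, 252.4]
tool_rot: [3.14, -0.002, 0.575]
force: [-0.4, 0.6, 0.4]
width: 47.1
```

apply_moves(series=[[[-0.293,-0.15,-0.068,0,0,-0.955],[-0.277,-0.178,-0.068,0,0,-0.954],[-0.258,-0.205,-0.068,0,0,-0.955],[-0.236,-0.23,-0.067,0,0,-0.954],[-0.212,-0.252,-0.067,0,0,-0.955]]])

```text
clock: 29.4
eef_pos: [463.7, -140.3, 269.1]
tool_rot: [3.139, -0.0, 1.074]
force: [0.1, -0.5, 0.2]
width: 47.0
```

apply_moves(series=[[[-0.185,-0.272,-0.067,0,0,-0.954],[-0.158,-0.289,-0.067,0,0,-0.955],[-0.128,-0.304,-0.066,0,0,-0.954],[-0.097,-0.315,-0.066,0,0,-0.955],[-0.065,-0.322,-0.066,0,0,-0.954]]])

```text
clock: 30.02
eef_pos: [381.7, -148.4, 285.6]
tool_rot: [3.139, 0.001, 1.574]
force: [-0.1, 0.1, -0.5]
width: 46.9
```

apply_moves(series=[[[0,0,0,0,0,0],[0,0,0,0,0,0],[0,0,0,0,0,0],[0,0,0,0,0,0],[0,0,0,0,0,0]]], claw=-0.3)

```text
clock: 30.65
eef_pos: [382.5, -148.2, 285.0]
tool_rot: [3.14, 0.001, 1.571]
force: [0.5, 0.3, -0.5]
width: 29.7
```

Run:
```python
from h import *
np.set_printoptions(precision=1,suppress=True)
s=ctrl.read_state(); print(s["clock"],s["eef_pos"],s["tool_rot"])
im,c=snap("wrist","w9")
dark=(im.max(2)<80).astype(np.uint8)
n,l,st,ce=cv2.connectedComponentsWithStats(dark)
for i in range(1,n):
    if 25<st[i][4]<400: print(st[i],ce[i],bp(c,ce[i],40)[:2])
cv2.imwrite("pics/cmp.png",np.vstack([cv2.resize(im[:240],None,fx=1.25,fy=1.25),cv2.resize(load("side2")[0][90:390],None,fx=1.25,fy=1.25)[:300]]))
```

```text
30.65 [ 382.5 -148.2  285. ] [3.1 0.  1.6]
[140  46  26   9 120] [155.5  49. ] [ 231.9 -347.4]
[253 137  13  13 140] [258.8 143.1] [ 345.5 -227. ]
[281 141  13  14 138] [287.  147.4] [ 351.2 -189.4]
[251 153  12  14 131] [256.7 159.4] [ 367.4 -231. ]
[279 158  13  13 132] [285. 164.] [ 373.5 -192.8]
[331 161  13  13 140] [336.9 166.9] [ 377.5 -122. ]
[359 160  13  13 133] [364.8 165.8] [376.1 -83.9]
[250 170  11  13 108] [255.4 175.6] [ 389.7 -234. ]
[277 175  13  12 124] [282.9 180.4] [ 396.4 -196.4]
[331 176  13  14 142] [336.9 182.8] [ 399.8 -121.5]
[359 176  12  13 126] [364.6 182.1] [398.7 -83.3]
[275 190  13  12 114] [280.9 195.8] [ 418.5 -199.9]
[331 193  13  12 133] [337.  198.6] [ 422.5 -121. ]
[359 193  12  12 117] [364.3 198.2] [421.9 -82.7]
[331 208  13  12 118] [337.1 213.6] [ 444.8 -120.5]
[359 208  11  12 110] [363.9 213.3] [444.4 -82.2]
```

View pics/cmp.png

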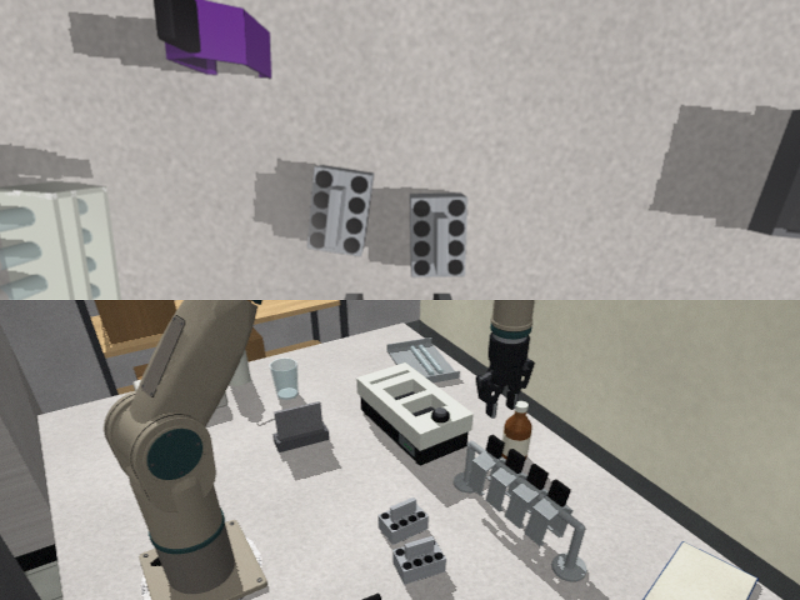

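All four yokes hang on the rail (side view), and both blocks show clearly. Next I'll measure the heater accurately from the wrist camera at the same tool yaw.

Run:
```python
from h import *
plan((595,200,330,92.4,46))
```

```text
[[[0.87,0.532,-0.112,0.002,0.001,-0.05], [0.868,0.536,-0.112,0.002,0.001,-0.05], [0.865,0.541,-0.113,0.002,0.001,-0.05], [0.862,0.545,-0.112,0.002,0.001,-0.05], [0.859,0.55,-0.113,0.002,0.001,-0.049]]]
[[[0.856,0.554,-0.112,0.002,0.001,-0.05], [0.853,0.558,-0.113,0.003,0.001,-0.049], [0.85,0.563,-0.112,0.002,0.002,-0.05], [0,0,0,0,0,0], [0,0,0,0,0,0]]]
end [595. 200. 330.] [180.   -0.   92.4]
```

apply_moves(series=[[[0.87,0.532,-0.112,0,0,-0.05],[0.868,0.536,-0.112,0,0,-0.05],[0.865,0.541,-0.113,0,0,-0.05],[0.862,0.545,-0.112,0,0,-0.05],[0.859,0.55,-0.113,0,0,-0.05]]])

```text
clock: 31.32
eef_pos: [515.9, 70.9, 313.4]
tool_rot: [3.139, 0.001, 1.597]
force: [0.9, -0.3, -0.4]
width: 30.0
```

apply_moves(series=[[[0.856,0.554,-0.112,0,0,-0.05],[0.853,0.558,-0.113,0,0,-0.05],[0.85,0.563,-0.112,0,0,-0.05],[0,0,0,0,0,0],[0,0,0,0,0,0]]])

```text
clock: 31.95
eef_pos: [594.4, 199.1, 329.6]
tool_rot: [3.141, 0.002, 1.613]
force: [0.5, -0.7, -0.4]
width: 30.2
```

apply_moves(series=[[[0,0,0,0,0,0],[0,0,0,0,0,0],[0,0,0,0,0,0],[0,0,0,0,0,0],[0,0,0,0,0,0]]])

```text
clock: 32.58
eef_pos: [594.8, 200.0, 330.3]
tool_rot: [3.14, 0.001, 1.613]
force: [0.3, 0.5, -0.9]
width: 29.8
```

Run:
```python
from h import *
np.set_printoptions(precision=1,suppress=True)
s=ctrl.read_state(); print(s["clock"],s["eef_pos"],s["tool_rot"])
im,c=snap("wrist","w10")
C=np.array([623.9,205.2]);a=np.radians(2.4);R=np.array([[np.cos(a),-np.sin(a)],[np.sin(a),np.cos(a)]])
t=cv2.resize(im,(800,500),interpolation=cv2.INTER_CUBIC)
def rect(cx,cy,lx,ly,z,col):
    P=[[*(C+R@[cx+i*lx/2,cy+j*ly/2]),z] for i,j in((-1,-1),(1,-1),(1,1),(-1,1))]
    cv2.polylines(t,[((pj(c,P)+.5)*1.25).astype(int)],True,col,1)
rect(0,0,160,310,110,(0,0,255))
for y,lx,ly in((-55,96,66),(35,96,66),(110,124,14)): rect(0,y,lx,ly,110,(0,0,255))
cv2.imwrite("pics/w10o.png",t)
```

```text
32.575 [594.8 200.  330.3] [3.1 0.  1.6]
```

View pics/w10o.png

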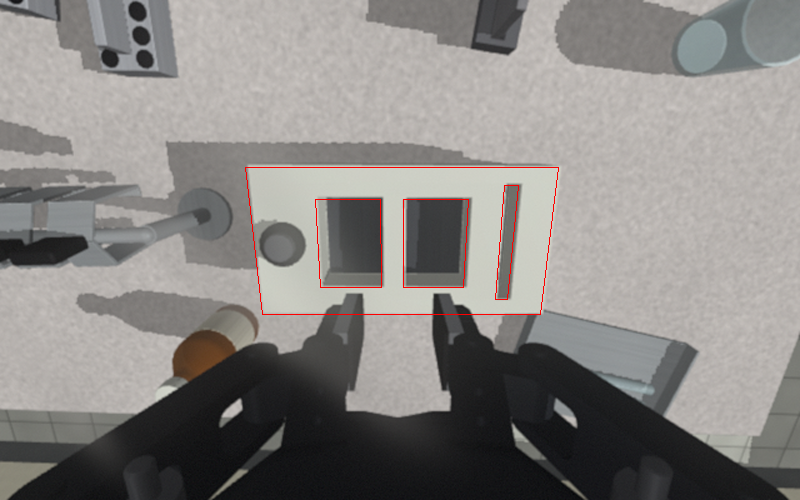

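```bash
cat >> h.py <<'E'
from scipy.ndimage import map_coordinates
def edgefit(im,c,rects,p0,e=1.5):
    "rects: (cx,cy,lx,ly,z,sign): sign +1 if brighter outside; fit pose x,y,yaw"
    g=cv2.cvtColor(im,cv2.COLOR_BGR2GRAY).astype(float)
    L=[]
    for cx,cy,lx,ly,z,sg in rects:
        for ax in(0,1):
            for sd in(-1,1):
                h=(lx,ly)[1-ax]/2; s=np.linspace(-h*.85,h*.85,60); P=np.zeros((60,2)); P[:,1-ax]=s; P[:,ax]=sd*(lx,ly)[ax]/2
                n=np.zeros(2); n[ax]=sd; L.append((P+[cx,cy],n,z,sg))
    def f(p,full=False):
        a=np.radians(p[2]); R=np.array([[np.cos(a),-np.sin(a)],[np.sin(a),np.cos(a)]]); o=[]
        for P,n,z,sg in L:
            v=[]
            for d in(e,-e):
                X=np.c_[(P+n*d)@R.T+p[:2],np.full(len(P),z)]; q=pj(c,X); v.append(map_coordinates(g,[q[:,1],q[:,0]],order=1,mode="nearest"))
            o.append(sg*(v[0]-v[1]).mean())
        return np.round(o,0) if full else -np.sum(o)
    r=minimize(f,p0,method="Nelder-Mead",options=dict(initial_simplex=[p0]+[np.add(p0,d) for d in([3,0,0],[0,3,0],[0,0,2])],xatol=.02,fatol=.01))
    return r.x,f(r.x,True)
HR=[(0,-55,96,66,110,1),(0,35,96,66,110,1),(0,110,124,14,110,1),(0,0,160,310,110,-1)]
E
python3 - <<'E'
from h import *
np.set_printoptions(precision=2,suppress=True)
im,c=load("w10")
for rs in (HR,HR[:3],HR[:1],HR[1:2],HR[2:3]):
    for e in(1.,2.): print(*edgefit(im,c,rs,(623.9,205.2,2.4),e))
im,c=load("w9")
# panel
E
```

```text
[622.   207.78   2.25] [77. 46. 22. 84. 90. 55. 83. 56. 62. 49. 63. 53. 65. 13. 24. 14.]
[621.87 207.76   2.15] [122.  75.  30. 127. 130.  88. 116.  88.  89.  82.  85.  85.  83.  20.
  36.  21.]
[622.01 207.82   2.24] [77. 46. 22. 84. 90. 55. 84. 56. 62. 49. 62. 53.]
[621.77 207.84   2.26] [122.  75.  30. 127. 132.  86. 117.  88.  93.  77.  83.  86.]
[622.04 207.65   2.11] [76. 47. 21. 85.]
[621.48 207.77   2.57] [121.  75.  30. 129.]
[622.16 207.94   2.4 ] [90. 55. 84. 57.]
[621.71 207.96   2.42] [133.  85. 117.  89.]
[621.84 207.77   2.25] [64. 47. 63. 52.]
[622.04 207.69   2.24] [89. 82. 86. 84.]
```

Heater fit is consistent at (621.9, 207.8, 2.25°). Next I'll grip block1 once, release it and look again, to calibrate the camera against the jaw centre.

Run:
```python
from h import *
plan((410.7,-102.1,200,91.3,45),(410.7,-102.1,110,91.3,30),(410.7,-102.1,48,91.3,21))
```

```text
[[[-0.84,-0.563,0.372,0.003,0.001,0.026], [-0.841,-0.56,0.372,0.003,0.001,0.027], [-0.843,-0.558,0.372,0.003,0.001,0.026], [-0.844,-0.555,0.372,0.003,0.001,0.027], [-0.846,-0.553,0.372,0.003,0.001,0.026]]]
[[[-0.848,-0.55,0.372,0.002,0.002,0.027], [-0.849,-0.548,0.371,0.003,0.001,0.026], [0,0,0.45,0,0,0], [0,0,0.45,0,0,0], [0,0,0.45,0,0,0]]]
[[[0,0,0.45,0,0,0], [0,0,0.413,0,0,0], [0,0,0.414,0,0,0], [0,0,0.413,0,0,0], [0,0,0,0,0,0]]]
end [ 410.7 -102.1   48. ] [-180.     0.    91.3]
```

apply_moves(series=[[[-0.84,-0.563,0.372,0,0,0.027],[-0.841,-0.56,0.372,0,0,0.027],[-0.843,-0.558,0.372,0,0,0.027],[-0.844,-0.555,0.372,0,0,0.027],[-0.846,-0.553,0.372,0,0,0.027]]])

```text
clock: 33.25
eef_pos: [462.6, -17.0, 236.9]
tool_rot: [3.138, 0.001, 1.599]
force: [-0.4, -1.0, 0.7]
width: 29.8
```

apply_moves(series=[[[-0.848,-0.55,0.372,0,0,0.027],[-0.849,-0.548,0.371,0,0,0.027],[0,0,0,0,0,0],[0,0,0.45,0,0,0],[0,0,0.45,0,0,0]]])

```text
clock: 33.88
eef_pos: [412.3, -101.5, 154.9]
tool_rot: [3.137, 0.001, 1.594]
force: [-0.1, -0.2, -0.4]
width: 30.0
```

Run:
```python
from h import *
s=ctrl.read_state(); print(s["clock"],s["eef_pos"],s["tool_rot"])
im,c=snap("wrist","w11")
dark=(im.max(2)<80).astype(np.uint8)
n,l,st,ce=cv2.connectedComponentsWithStats(dark)
for i in range(1,n):
    if 40<st[i][4]<900: print(st[i],ce[i],bp(c,ce[i],40)[:2])
plan((410.7,-102.1,48,91.3,21))
```

```text
33.875 [ 412.34340604 -101.48883021  154.93153418] [3.13700556e+00 8.44343812e-04 1.59412833e+00]
[146  67  23  18 290] [156.85862069  76.03103448] [ 312.9419256  -238.08149342]
[193  76  21  23 383] [203.01305483  86.93472585] [ 320.57810431 -200.286665  ]
[191 104  21  21 334] [201.29041916 114.30239521] [ 342.79863732 -203.69998713]
[190 132  18  19 166] [196.13253012 139.96987952] [ 364.75296422 -210.19688678]
[285 147  21  20 334] [295.34131737 156.51197605] [ 377.32054916 -122.34327484]
[328 147  20  20 315] [337.63174603 156.24444444] [376.19259941 -84.31555007]
[145 151  20  19  97] [152.51546392 162.94845361] [ 386.1512167  -251.57094003]
[189 157  17  19 208] [195.84615385 166.39423077] [ 388.38524849 -212.66133574]
[286 171  20  20 322] [295.77639752 180.81055901] [ 399.6448618  -121.90730237]
[328 172  20  19 298] [337.19798658 180.86577181] [398.80716978 -83.76186554]
[287 196  20  19 295] [296.42372881 204.78305085] [ 422.73138709 -121.25070005]
[328 196  19  19 276] [336.76449275 204.82246377] [421.8839529  -83.20766257]
[288 219  19  17 254] [296.83464567 226.97244094] [ 445.11712066 -120.7957185 ]
[327 219  19  18 256] [336.25390625 227.18359375] [444.45008141 -82.76800634]
[[[-0.004,0,0.419,0,0,0.002], [-0.004,0,0.419,0,0,0.002], [-0.005,0,0.419,-0.001,0,0.002], [-0.004,0,0.419,0,0,0.002], [-0.005,0.001,0.419,-0.001,0.001,0.002]]]
end [ 410.7 -102.1   48. ] [180.   -0.   91.3]
```

Block2 has just been knocked: its wells now start at (203,87) px, about (320,-200) mm. I'll re-measure it later. Continuing with block1.

apply_moves(series=[[[0,0,0.43,0,0,0],[0,0,0.43,0,0,0],[0,0,0.43,0,0,0],[0,0,0.43,0,0,0],[0,0,0.41,0,0,0]]])

```text
clock: 34.55
eef_pos: [411.3, -99.8, 54.1]
tool_rot: [3.141, -0.005, 1.595]
force: [0.7, 0.5, -0.3]
width: 29.9
```

apply_moves(series=[[[0,0,0,0,0,0],[0,0,0,0,0,0],[0,0,0,0,0,0],[0,0,0,0,0,0],[0,0,0,0,0,0]]], claw=-1)

```text
clock: 35.17
eef_pos: [410.4, -100.6, 54.6]
tool_rot: [-3.141, -0.004, 1.593]
force: [-0.6, -1.2, -4.4]
width: 10.9
```

Run:
```python
from h import *
s=ctrl.read_state(); print(s["clock"],s["eef_pos"],s["tool_rot"],s["force"],s["width"])
```

```text
35.175 [ 410.35926317 -100.60817813   54.62690203] [-3.14136512 -0.00411978  1.59289232] [-0.60873019 -1.19035251 -4.39155414] 10.906122010895729
```

apply_moves(series=[[[0,0,0,0,0,0],[0,0,0,0,0,0],[0,0,-0.5,0,0,0],[0,0,-0.8,0,0,0],[0,0,-0.8,0,0,0]]], claw=-0.3)

```text
clock: 35.8
eef_pos: [410.1, -101.1, 160.6]
tool_rot: [-3.141, -0.004, 1.593]
force: [1.0, 1.5, -0.2]
width: 29.9
```

apply_moves(series=[[[0,0,-0.8,0,0,0],[0,0,-0.8,0,0,0],[0,0,0,0,0,0],[0,0,0,0,0,0],[0,0,0,0,0,0]]])

```text
clock: 36.42
eef_pos: [409.5, -101.1, 238.4]
tool_rot: [-3.139, -0.004, 1.593]
force: [-0.2, 0.5, -0.8]
width: 30.1
```

```bash
cat >> h.py <<'E'
W=np.array([(x,y) for x in(-33.9,-11.3,11.3,33.9) for y in(-19.3,19.3)])
def blockfit(im,c,p0,thr=80):
    "wells -> block pose x,y,yaw"
    n,l,st,ce=cv2.connectedComponentsWithStats((im.max(2)<thr).astype(np.uint8))
    Q=np.array([bp(c,ce[i],40)[:2] for i in range(1,n) if 40<st[i][4]<900 and max(st[i][2:4])<1.4*min(st[i][2:4])])
    p=np.array(p0,float)
    for _ in range(8):
        a=np.radians(p[2]); R=np.array([[np.cos(a),-np.sin(a)],[np.sin(a),np.cos(a)]]); M=W@R.T+p[:2]
        d=np.linalg.norm(M[:,None]-Q[None],axis=2); j=d.argmin(1); ok=d.min(1)<11
        A,B=W[ok],Q[j[ok]]; a0,b0=A.mean(0),B.mean(0); H=(A-a0).T@(B-b0)
        th=np.arctan2(H[0,1]-H[1,0],H[0,0]+H[1,1]); R=np.array([[np.cos(th),-np.sin(th)],[np.sin(th),np.cos(th)]])
        p=np.r_[b0-R@a0,np.degrees(th)]
    return p,ok.sum(),np.sqrt((((A-a0)@R.T-(B-b0))**2).sum(1).mean())
E
python3 - <<'E'
from h import *
s=ctrl.read_state(); print(s["clock"],s["eef_pos"],s["tool_rot"],s["width"])
im,c=snap("wrist","w12")
print(blockfit(im,c,(410.8,-102.5,1.3))); i2,c2=load("w11"); print(blockfit(i2,c2,(410.8,-102.5,1.3)))
print(blockfit(im,c,(353,-224,-9)), blockfit(i2,c2,(353,-224,-9)))
E
```

```text
36.425 [ 409.53503206 -101.11005577  238.42436497] [-3.13864226 -0.00431639  1.59283581] 30.133643148355773
(array([409.81911404, -99.95154023,   1.30814994]), np.int64(8), np.float64(0.3145822620569793))
(array([ 410.76846528, -102.54376003,    1.31836485]), np.int64(8), np.float64(0.34018367335742083))
(array([ 350.73135393, -223.76777525,   -8.18474392]), np.int64(4), np.float64(0.7240886657645765)) (array([ 351.52517607, -225.7589011 ,   -9.62975854]), np.int64(6), np.float64(2.335069689997791))
```

Run:
```python
from h import *
np.set_printoptions(precision=2,suppress=True)
for k in range(5):
    c=viewer.camera_info("wrist"); im=viewer.get_image("wrist"); s=ctrl.read_state(); p=s["eef_pos"]; r=s["tool_rot"]
    b=blockfit(im,c,(410.8,-101,1.3)); print(p,np.degrees(r),-c["R"].T@c["t"],b[0],b[2])
    print(blockfit(im,c,(351,-224,-8)))
cv2.imwrite("pics/w13.png",im); np.savez("pics/w13.npz",**c)
plan((b[0][0],b[0][1],48,91.3,30))
```

```text
[ 409.77 -101.3   238.55] [-179.85   -0.23   91.25] [ 341.28 -103.08  382.29] [409.83 -99.95   1.27] 0.3039755496555159
(array([ 350.77, -223.71,   -8.02]), np.int64(4), np.float64(0.7707125833273281))
[ 409.88 -101.36  238.67] [-179.86   -0.23   91.25] [ 341.37 -103.15  382.36] [409.84 -99.98   1.23] 0.3257262657257757
(array([ 350.77, -223.79,   -8.07]), np.int64(4), np.float64(0.7555852267706917))
[ 410.02 -101.41  238.8 ] [-179.88   -0.22   91.25] [ 341.46 -103.2   382.47] [ 409.81 -100.      1.3 ] 0.33220158493489493
(array([ 350.69, -223.87,   -8.27]), np.int64(4), np.float64(0.777506471614706))
[ 410.11 -101.42  238.93] [-179.9    -0.22   91.25] [ 341.53 -103.23  382.58] [409.8  -99.99   1.35] 0.3743664819893032
(array([ 350.77, -223.82,   -8.17]), np.int64(4), np.float64(0.7282351904591682))
[ 410.2  -101.41  239.07] [-179.92   -0.23   91.25] [ 341.59 -103.25  382.69] [ 409.8  -100.      1.29] 0.35972137191206527
(array([ 350.83, -223.88,   -8.22]), np.int64(4), np.float64(0.6835522803922089))
[[[0.002,0,0.546,-0.002,-0.005,-0.001], [0.002,0,0.546,-0.002,-0.005,-0.001], [0.003,-0.001,0.546,-0.002,-0.006,-0.001], [0.003,-0.001,0.546,-0.002,-0.005,-0.001], [0.003,-0.001,0.546,-0.002,-0.006,-0.001]]]
[[[0.003,-0.001,0.546,-0.002,-0.005,-0.001], [0.004,-0.001,0.545,-0.001,-0.006,-0.002], [0,0,0,0,0,0], [0,0,0,0,0,0], [0,0,0,0,0,0]]]
end [ 409.8 -100.    48. ] [-180.     0.    91.3]
```

apply_moves(series=[[[0,0,0.55,0,0,0],[0,0,0.55,0,0,0],[0,0,0.55,0,0,0],[0,0,0.55,0,0,0],[0,0,0.55,0,0,0]]])

```text
clock: 37.35
eef_pos: [410.5, -100.9, 100.9]
tool_rot: [-3.141, -0.004, 1.593]
force: [1.1, -0.1, 0.1]
width: 29.9
```

apply_moves(series=[[[0,0,0.55,0,0,0],[0,0,0.5,0,0,0],[0,0,0,0,0,0],[0,0,0,0,0,0],[0,0,0,0,0,0]]])

```text
clock: 37.98
eef_pos: [411.2, -101.0, 50.3]
tool_rot: [3.14, -0.003, 1.593]
force: [-0.1, 0.3, 0.2]
width: 29.8
```

apply_moves(series=[[[0,0,0,0,0,0],[0,0,0,0,0,0],[0,0,0,0,0,0],[0,0,0,0,0,0],[0,0,0,0,0,0]]], claw=-1)

```text
clock: 38.6
eef_pos: [410.9, -100.6, 50.2]
tool_rot: [3.14, -0.004, 1.593]
force: [-1.1, 0.1, 5.5]
width: 10.8
```

Run:
```python
from h import *
np.set_printoptions(precision=2,suppress=True)
s=ctrl.read_state(); p=s["eef_pos"]; print(s["clock"],p,np.degrees(s["tool_rot"]),s["force"],s["width"])
dx=p[0]-409.8; x,y=620.58+dx,242.2
plan((p[0],p[1],p[2]+150,91.3,35),(x,y,p[2]+150,92.25,40))
```

```text
38.6 [ 410.95 -100.55   50.25] [179.92  -0.21  91.29] [-1.14  0.05  5.54] 10.794757660694106
[[[0.002,0.001,-0.6,0.003,-0.007,0], [0.002,0.001,-0.6,0.002,-0.007,-0.001], [0.001,0,-0.6,0.003,-0.007,0], [0.001,0,-0.6,0.002,-0.007,-0.001], [0.001,0,-0.6,0.003,-0.007,0]]]
[[[0.751,0.486,0,0,0,-0.018], [0.75,0.487,0,0,0,-0.018], [0.749,0.488,0,0,0,-0.017], [0.748,0.49,0,0,0,-0.018], [0.747,0.491,0,0,0,-0.017]]]
[[[0.746,0.492,0,0,0,-0.018], [0.745,0.494,0,0,0,-0.017], [0.745,0.495,0,0,0,-0.018], [0.744,0.497,0,0,0,-0.017], [0,0,0,0,0,0]]]
end [621.7 242.2 200.3] [-180.     -0.     92.25]
```

apply_moves(series=[[[0,0,-0.4,0,-0.007,0],[0,0,-0.6,0,-0.007,0],[0,0,-0.7,0,-0.007,0],[0,0,-0.7,0,-0.007,0],[0,0,-0.6,0,-0.007,0]]])

```text
clock: 39.22
eef_pos: [409.9, -100.7, 200.6]
tool_rot: [-3.141, -0.0, 1.593]
force: [1.0, -0.1, -4.9]
width: 11.0
```

apply_moves(series=[[[0.751,0.486,0,0,0,-0.018],[0.75,0.487,0,0,0,-0.018],[0.749,0.488,0,0,0,-0.018],[0.748,0.49,0,0,0,-0.018],[0.747,0.491,0,0,0,-0.018]]])

```text
clock: 39.85
eef_pos: [527.4, 90.9, 199.2]
tool_rot: [-3.14, -0.0, 1.603]
force: [0.6, -0.3, -3.7]
width: 11.5
```

apply_moves(series=[[[0.746,0.492,0,0,0,-0.018],[0.745,0.494,0,0,0,-0.018],[0.745,0.495,0,0,0,-0.018],[0.744,0.497,0,0,0,-0.018],[0,0,0,0,0,0]]])

```text
clock: 40.48
eef_pos: [621.0, 247.1, 197.9]
tool_rot: [-3.14, -0.003, 1.616]
force: [0.2, 0.2, -4.0]
width: 11.1
```

apply_moves(series=[[[0,0,0.4,0,0,0],[0,0,0.16,0,0,0],[0,0,0,0,0,0],[0,0,0,0,0,0],[0,0,0,0,0,0]]])

```text
clock: 41.1
eef_pos: [621.7, 241.7, 172.2]
tool_rot: [3.141, -0.001, 1.61]
force: [1.1, 0.0, -4.6]
width: 11.3
```

Run:
```python
from h import *
np.set_printoptions(precision=2,suppress=True)
im,c=snap("wrist","w14")
s=ctrl.read_state(); p=s["eef_pos"]; print(s["clock"],p,np.degrees(s["tool_rot"]),s["force"],s["width"])
print("heater",*edgefit(im,c,HR[:1]+HR[2:3],(621.95,207.8,2.25)))
cv2.imwrite("pics/w14c.png",cv2.resize(im[60:300,120:520],None,fx=2,fy=2,interpolation=cv2.INTER_CUBIC))
plan((621.7,242.2,165,92.25))
```

```text
41.15 [621.63 241.72 172.09] [179.97  -0.04  92.24] [-0.18 -0.1  -3.42] 11.301075021487666
heater [621.71 207.79   2.24] [ 78.  78.  52.  57. 101.  -2.  87.  91.]
[[[0.009,0.002,0.142,0.005,-0.007,-0.002], [0,0,0,0,0,0], [0,0,0,0,0,0], [0,0,0,0,0,0], [0,0,0,0,0,0]]]
end [621.7 242.2 165. ] [-180.      0.     92.25]
```

View pics/w14c.png

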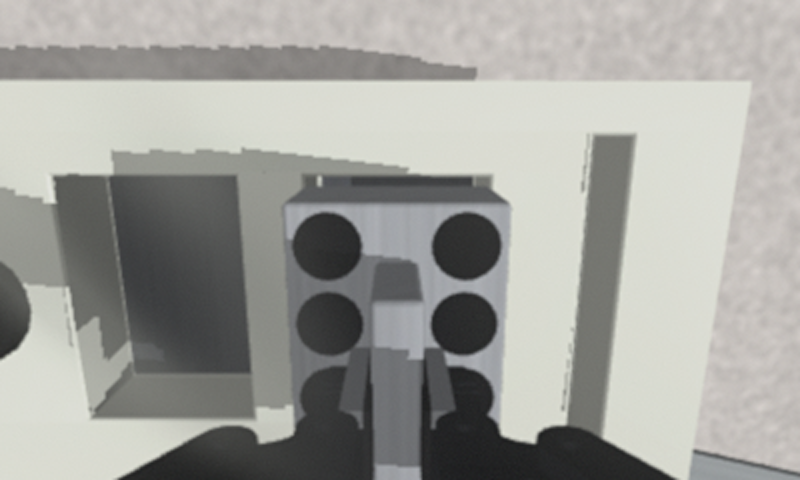

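Run:
```python
from h import *
np.set_printoptions(precision=2,suppress=True)
im,c=load("w14")
n,l,st,ce=cv2.connectedComponentsWithStats((im.max(2)<60).astype(np.uint8))
for i in range(1,n):
    if 300<st[i][4]<3000: print(st[i],ce[i],bp(c,ce[i],161.8)[:2])
```

```text
[267 167  33  33 841] [283.22 182.78] [587.58 221.62]
[337 167  33  32 830] [352.82 182.59] [586.   259.84]
[271 207  30  30 663] [286.34 221.01] [609.83 223.54]
[336 207  32  30 750] [351.47 221.56] [608.74 260.71]
[ 88 216  43  29 398] [113.39 233.81] [621.51 123.84]
```

apply_moves(series=[[[0.01,-0.005,0.1,0,0,0],[0,0,0.08,0,0,0],[0,0,0.06,0,0,0],[0,0,0.06,0,0,0],[0,0,0.06,0,0,0]]])

```text
clock: 41.78
eef_pos: [621.0, 242.2, 153.2]
tool_rot: [-3.141, -0.0, 1.61]
force: [-0.6, -0.1, -4.5]
width: 10.8
```

Run:
```python
from h import *
np.set_printoptions(precision=2,suppress=True)
s=ctrl.read_state(); p=s["eef_pos"]; print(s["clock"],p,np.degrees(s["tool_rot"]),s["force"],s["torque"])
```

```text
41.775 [621.02 242.16 153.16] [-179.97   -0.01   92.24] [-0.57 -0.1  -4.5 ] [0.01 0.   0.01]
```

It entered the bay freely, so down the rest of the way.

apply_moves(series=[[[0,0,0.15,0,0,0],[0,0,0.15,0,0,0],[0,0,0.15,0,0,0],[0,0,0.1,0,0,0],[0,0,0.06,0,0,0]]])

```text
clock: 42.4
eef_pos: [620.9, 242.2, 122.5]
tool_rot: [-3.141, -0.0, 1.61]
force: [-0.2, 0.2, -3.8]
width: 10.9
```

apply_moves(series=[[[0,0,0.04,0,0,0],[0,0,0.02,0,0,0],[0,0,0,0,0,0],[0,0,0,0,0,0],[0,0,0,0,0,0]]])

```text
clock: 43.02
eef_pos: [621.0, 242.2, 120.4]
tool_rot: [-3.141, -0.001, 1.61]
force: [-1.8, -0.2, 1.4]
width: 11.3
```

apply_moves(series=[[[0,0,0.02,0,0,0],[0,0,0.01,0,0,0],[0,0,0,0,0,0],[0,0,0,0,0,0],[0,0,0,0,0,0]]])

```text
clock: 43.65
eef_pos: [621.0, 242.2, 120.3]
tool_rot: [-3.141, -0.001, 1.61]
force: [-5.7, -0.7, 10.0]
width: 10.8
```

apply_moves(series=[[[0,0,0,0,0,0],[0,0,0,0,0,0],[0,0,-0.3,0,0,0],[0,0,-0.8,0,0,0],[0,0,-0.8,0,0,0]]], claw=-0.3)

```text
clock: 44.28
eef_pos: [621.4, 242.1, 215.2]
tool_rot: [3.141, -0.0, 1.61]
force: [0.5, -0.4, 0.4]
width: 29.6
```

Run:
```python
from h import *
np.set_printoptions(precision=2,suppress=True)
s=ctrl.read_state(); p=s["eef_pos"]; print(s["clock"],p,s["force"])
plan((365,-226,255,81.5,46))
```

```text
44.275 [621.36 242.07 215.2 ] [ 0.48 -0.41  0.37]
[[[-0.832,-0.499,-0.072,0,0,0.163], [-0.841,-0.485,-0.073,0,0,0.163], [-0.849,-0.47,-0.072,0,0,0.162], [-0.857,-0.456,-0.073,0,0,0.163], [-0.864,-0.441,-0.072,0,0,0.162]]]
[[[-0.872,-0.426,-0.073,0,0,0.163], [-0.879,-0.411,-0.072,0,0,0.162], [-0.885,-0.396,-0.073,0,0,0.163], [-0.892,-0.381,-0.072,0.001,0,0.162], [-0.899,-0.366,-0.073,0,0,0.163]]]
[[[-0.904,-0.351,-0.072,0.001,0,0.162], [0,0,0,0,0,0], [0,0,0,0,0,0], [0,0,0,0,0,0], [0,0,0,0,0,0]]]
end [ 365. -226.  255.] [-180.    -0.    81.5]
```

apply_moves(series=[[[-0.832,-0.499,-0.072,0,0,0.163],[-0.841,-0.485,-0.072,0,0,0.163],[-0.849,-0.47,-0.072,0,0,0.163],[-0.857,-0.456,-0.072,0,0,0.163],[-0.864,-0.441,-0.072,0,0,0.163]]])

```text
clock: 44.9
eef_pos: [504.3, 27.9, 232.6]
tool_rot: [3.14, -0.001, 1.524]
force: [0.4, -0.6, 0.0]
width: 29.4
```

apply_moves(series=[[[-0.872,-0.426,-0.072,0,0,0.163],[-0.879,-0.411,-0.072,0,0,0.163],[-0.885,-0.396,-0.072,0,0,0.163],[-0.892,-0.381,-0.072,0,0,0.163],[-0.899,-0.366,-0.072,0,0,0.163]]])

```text
clock: 45.52
eef_pos: [387.7, -185.0, 250.5]
tool_rot: [3.14, -0.0, 1.438]
force: [0.5, -0.8, 0.5]
width: 30.0
```

apply_moves(series=[[[-0.904,-0.351,-0.072,0,0,0.163],[0,0,0,0,0,0],[0,0,0,0,0,0],[0,0,0,0,0,0],[0,0,0,0,0,0]]])

```text
clock: 46.15
eef_pos: [365.3, -225.0, 252.9]
tool_rot: [-3.141, -0.0, 1.424]
force: [-0.6, -0.3, -0.2]
width: 30.4
```

Run:
```python
from h import *
np.set_printoptions(precision=2,suppress=True)
im,c=snap("wrist","w15")
s=ctrl.read_state(); p=s["eef_pos"]; print(s["clock"],p,np.degrees(s["tool_rot"]))
b=blockfit(im,c,(351,-226,-8.2)); print(b); x,y,a=b[0]
plan((x,y-.3,48,90+a,40))
```

```text
46.2 [ 365.17 -225.09  252.92] [-179.95   -0.02   81.59]
(array([ 351.57, -223.64,   -8.64]), np.int64(8), np.float64(0.33322847747148776))
[[[-0.003,-0.045,0.683,-0.001,-0.001,0.007], [-0.003,-0.045,0.683,-0.001,0,0.006], [-0.003,-0.045,0.683,-0.001,-0.001,0.007], [-0.003,-0.045,0.683,-0.002,0,0.006], [-0.003,-0.045,0.683,-0.001,-0.001,0.007]]]
[[[-0.003,-0.045,0.684,-0.002,0,0.006], [0,0,0,0,0,0], [0,0,0,0,0,0], [0,0,0,0,0,0], [0,0,0,0,0,0]]]
end [ 351.6 -223.9   48. ] [180.    -0.    81.36]
```

apply_moves(series=[[[0,-0.045,0.68,0,0,0.007],[0,-0.045,0.68,0,0,0.007],[0,-0.045,0.68,0,0,0.007],[0,-0.045,0.68,0,0,0.007],[-0.01,-0.045,0.68,0,0,0.007]]])

```text
clock: 46.82
eef_pos: [353.9, -224.3, 81.9]
tool_rot: [-3.141, 0.0, 1.42]
force: [0.5, 0.4, 0.2]
width: 29.9
```

apply_moves(series=[[[-0.01,-0.045,0.65,0,0,0],[0,0,0,0,0,0],[0,0,0,0,0,0],[0,0,0,0,0,0],[0,0,0,0,0,0]]])

```text
clock: 47.45
eef_pos: [351.9, -224.9, 51.4]
tool_rot: [3.14, 0.001, 1.419]
force: [-0.7, -0.2, -1.1]
width: 30.0
```

apply_moves(series=[[[0,0,0,0,0,0],[0,0,0,0,0,0],[0,0,0,0,0,0],[0,0,0,0,0,0],[0,0,0,0,0,0]]], claw=-1)

```text
clock: 48.08
eef_pos: [351.5, -224.5, 51.0]
tool_rot: [3.141, -0.001, 1.419]
force: [0.4, 1.7, 6.6]
width: 11.2
```

Run:
```python
from h import *
np.set_printoptions(precision=2,suppress=True)
s=ctrl.read_state(); p=s["eef_pos"]; print(s["clock"],p,np.degrees(s["tool_rot"]),s["force"],s["width"])
a=np.radians(-8.64); off=(p[0]-351.57)*np.cos(a)+(p[1]+223.64)*np.sin(a); print("TCP ahead of block along fin",off)
h=np.radians(2.25); x=624.1+off*np.cos(h); y=152.4+off*np.sin(h); print(x,y)
plan((p[0],p[1],p[2]+150,81.36,35),(x,y,p[2]+150,92.25,42),(x,y,p[2]+120,92.25,20))
```

```text
48.075 [ 351.55 -224.49   51.02] [179.98  -0.04  81.3 ] [0.45 1.7  6.59] 11.20711939432617
TCP ahead of block along fin 0.10537347023709571
624.2052922311103 152.4041369430274
[[[0,0,-0.6,0.001,-0.001,-0.002], [0,0,-0.6,0.001,-0.001,-0.002], [0.001,0,-0.6,0.001,-0.002,-0.002], [0,0,-0.6,0.001,-0.001,-0.002], [0,0.001,-0.6,0,-0.002,-0.002]]]
[[[0.919,0.473,0,0,0,-0.202], [0.909,0.493,0,0,0,-0.202], [0.898,0.512,0,0,0,-0.202], [0.887,0.53,0,0,0,-0.202], [0.876,0.549,0,0,0,-0.201]]]
[[[0.864,0.567,0,0,0,-0.202], [0.852,0.586,0,0,0,-0.201], [0.84,0.603,0,0,0,-0.202], [0.826,0.621,0,0,0,-0.201], [0,0,0.3,0,0,0]]]
[[[0,0,0.3,0,0,0], [0,0,0,0,0,0], [0,0,0,0,0,0], [0,0,0,0,0,0], [0,0,0,0,0,0]]]
end [624.2 152.4 171. ] [-180.      0.     92.25]
```

apply_moves(series=[[[0,0,-0.4,0,0,0],[0,0,-0.65,0,0,0],[0,0,-0.65,0,0,0],[0,0,-0.65,0,0,0],[0,0,-0.65,0,0,0]]])

```text
clock: 48.7
eef_pos: [350.4, -224.1, 201.2]
tool_rot: [-3.139, -0.001, 1.419]
force: [0.9, 0.4, -4.4]
width: 10.6
```

apply_moves(series=[[[0.919,0.473,0,0,0,-0.202],[0.909,0.493,0,0,0,-0.202],[0.898,0.512,0,0,0,-0.202],[0.887,0.53,0,0,0,-0.202],[0.876,0.549,0,0,0,-0.202]]])

```text
clock: 49.32
eef_pos: [502.8, -13.9, 199.9]
tool_rot: [-3.139, -0.0, 1.525]
force: [0.7, -1.1, -4.5]
width: 10.8
```

apply_moves(series=[[[0.864,0.567,0,0,0,-0.202],[0.852,0.586,0,0,0,-0.202],[0.84,0.603,0,0,0,-0.202],[0.826,0.621,0,0,0,-0.202],[0,0,0,0,0,0]]])

```text
clock: 49.95
eef_pos: [624.8, 157.9, 198.4]
tool_rot: [-3.14, -0.003, 1.617]
force: [-0.1, -0.9, -5.3]
width: 10.9
```

apply_moves(series=[[[0,0,0.3,0,0,0],[0,0,0.28,0,0,0],[0,0,0,0,0,0],[0,0,0,0,0,0],[0,0,0,0,0,0]]])

```text
clock: 50.58
eef_pos: [624.7, 151.5, 172.1]
tool_rot: [3.141, -0.001, 1.609]
force: [0.0, -0.5, -4.1]
width: 10.7
```

Run:
```python
from h import *
np.set_printoptions(precision=2,suppress=True)
im,c=snap("wrist","w16")
s=ctrl.read_state(); p=s["eef_pos"]; print(s["clock"],p,np.degrees(s["tool_rot"]),s["force"],s["width"])
print("heater",*edgefit(im,c,HR[2:3]+HR[3:],(621.9,207.8,2.25)))
z=p[2]-51+40
n,l,st,ce=cv2.connectedComponentsWithStats((im.max(2)<60).astype(np.uint8))
for i in range(1,n):
    if 300<st[i][4]<3000: print(st[i],ce[i],bp(c,ce[i],z)[:2])
plan((624.2,152.4,p[2],92.25))
```

```text
50.625 [624.71 151.59 172.09] [179.97  -0.03  92.17] [-0.31 -0.42 -4.99] 10.700927770101114
heater [621.95 207.88   2.04] [101.  91.  92.  82.  64.  22.  11.  24.]
[406 155  24  25 464] [417.69 167.05] [579.27 204.42]
[272 169  29  32 682] [285.93 184.59] [591.72 132.88]
[337 169  33  32 817] [352.8  184.45] [590.26 169.82]
[403 186  25  23 455] [414.94 197.02] [596.15 205.11]
[278 208  23  30 442] [290.06 221.66] [613.41 135.4 ]
[336 209  32  29 732] [351.53 222.93] [612.88 170.69]
[401 215  24  23 418] [412.24 225.9 ] [613.4  205.78]
[399 243  22  21 359] [409.67 252.65] [630.29 206.41]
[[[0.017,-0.01,0,0.005,-0.005,-0.013], [0,0,0,0,0,0], [0,0,0,0,0,0], [0,0,0,0,0,0], [0,0,0,0,0,0]]]
end [624.2 152.4 172.1] [180.    -0.    92.25]
```

apply_moves(series=[[[0.017,-0.011,0.1,0,0,-0.013],[0,0,0.08,0,0,0],[0,0,0.06,0,0,0],[0,0,0.06,0,0,0],[0,0,0.06,0,0,0]]])

```text
clock: 51.25
eef_pos: [623.8, 152.5, 153.3]
tool_rot: [-3.141, -0.0, 1.61]
force: [0.3, -0.6, -5.1]
width: 10.8
```

Run:
```python
from h import *
np.set_printoptions(precision=2,suppress=True)
s=ctrl.read_state(); p=s["eef_pos"]; print(s["clock"],p,np.degrees(s["tool_rot"]),s["force"],s["torque"])
```

```text
51.25 [623.79 152.48 153.28] [-179.97   -0.01   92.26] [ 0.32 -0.55 -5.11] [ 0.03  0.04 -0.07]
```

apply_moves(series=[[[0,0,0.15,0,0,0],[0,0,0.15,0,0,0],[0,0,0.15,0,0,0],[0,0,0.1,0,0,0],[0,0,0.06,0,0,0]]])

```text
clock: 51.88
eef_pos: [623.6, 152.5, 122.5]
tool_rot: [-3.141, -0.0, 1.61]
force: [-0.1, 0.4, -3.8]
width: 10.7
```

apply_moves(series=[[[0,0,0.04,0,0,0],[0,0,0.03,0,0,0],[0,0,0.01,0,0,0],[0,0,0,0,0,0],[0,0,0,0,0,0]]])

```text
clock: 52.5
eef_pos: [623.7, 152.7, 121.1]
tool_rot: [3.142, -0.002, 1.61]
force: [-5.2, -0.0, 8.3]
width: 10.9
```

apply_moves(series=[[[0,0,0,0,0,0],[0,0,0,0,0,0],[0,0,-0.3,0,0,0],[0,0,-0.9,0,0,0],[0,0,-0.9,0,0,0]]], claw=-0.3)

```text
clock: 53.12
eef_pos: [624.0, 152.2, 225.9]
tool_rot: [-3.142, 0.0, 1.61]
force: [1.0, 1.3, -0.1]
width: 29.7
```

Run:
```python
from h import *
s=ctrl.read_state(); print(s["clock"],s["eef_pos"],s["force"])
plan((365,303,300,84,46))
```

```text
53.125 [623.99303343 152.24808088 225.93626601] [ 0.97986773  1.30831961 -0.07690867]
[[[0.536,-0.843,-0.247,0,0,0.229], [0.515,-0.856,-0.247,0,0,0.229], [0.495,-0.868,-0.247,0,0,0.229], [0.474,-0.879,-0.247,0,0.001,0.229], [0.452,-0.89,-0.247,0,0,0.228]]]
[[[0.432,-0.901,-0.247,0,0.001,0.229], [0,0,0,0,0,0], [0,0,0,0,0,0], [0,0,0,0,0,0], [0,0,0,0,0,0]]]
end [365. 303. 300.] [180.  -0.  84.]
```

apply_moves(series=[[[0.536,-0.843,-0.247,0,0,0.229],[0.515,-0.856,-0.247,0,0,0.229],[0.495,-0.868,-0.247,0,0,0.229],[0.474,-0.879,-0.247,0,0,0.229],[0.452,-0.89,-0.247,0,0,0.229]]])

```text
clock: 53.75
eef_pos: [406.9, 278.8, 287.2]
tool_rot: [3.141, -0.002, 1.489]
force: [-0.5, 1.8, 1.9]
width: 30.2
```

apply_moves(series=[[[0.432,-0.901,-0.247,0,0,0.229],[0,0,0,0,0,0],[0,0,0,0,0,0],[0,0,0,0,0,0],[0,0,0,0,0,0]]])

```text
clock: 54.38
eef_pos: [365.8, 302.2, 298.2]
tool_rot: [-3.141, 0.0, 1.464]
force: [-0.4, 0.2, -1.0]
width: 30.0
```

Run:
```python
from h import *
s=ctrl.read_state(); print(s["clock"],s["eef_pos"])
im,c=snap("wrist","w17")
t=im.copy()
q=pj(c,box(347,306,-6.4,120,10,30,108)).astype(int); cv2.polylines(t,[q[[4,5,7,6]]],True,(0,0,255),1)
u,v=q[4:].mean(0).astype(int); print(u,v)
r=t[max(v-100,0):v+100,u-130:u+130]
cv2.imwrite("pics/w17c.png",cv2.resize(r,None,fx=3,fy=3,interpolation=cv2.INTER_CUBIC)); print(u-130,max(v-100,0))
```

```text
54.375 [365.82345987 302.16177138 298.24101572]
318 160
188 60
```

View pics/w17c.png

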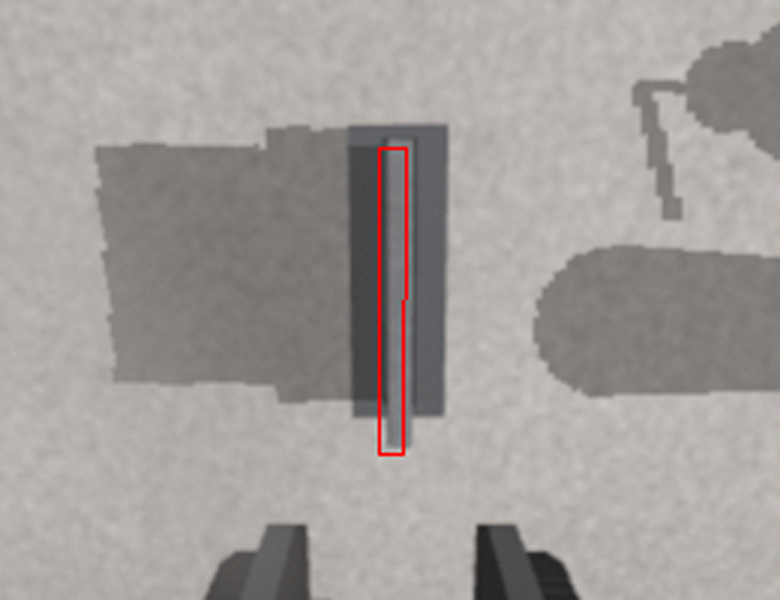

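Run:
```python
from h import *
np.set_printoptions(precision=2,suppress=True)
im,c=load("w17"); g=cv2.cvtColor(im,cv2.COLOR_BGR2GRAY).astype(float)
print("v top",g[100:114,319:324].mean(1).round()); print("v bot",g[200:216,319:324].mean(1).round())
for v in (120,150,180): print("u",v,g[v-6:v+7,310:332].mean(0).round())
print("b-r bot",(im[200:216,319:324,0].astype(float)-im[200:216,319:324,2]).mean(1))
```

```text
v top [174. 140. 102.  98.  98.  95. 105. 123. 127. 128. 128. 127. 125. 125.]
v bot [128. 127. 126. 126. 126. 128. 129. 128. 131. 156. 181. 183. 182. 182.
 180. 180.]
u 120 [ 72.  72.  72.  72.  65.  63.  78. 103. 121. 122. 122. 123. 123. 124.
 126. 108.  80.  92.  98.  98.  98.  97.]
u 150 [ 70.  70.  70.  70.  65.  63.  75. 100. 121. 123. 122. 122. 122. 122.
 125. 106.  79.  93.  96.  96.  96.  96.]
u 180 [ 71.  71.  71.  71.  66.  61.  70.  97. 119. 123. 124. 125. 126. 127.
 121.  96.  81.  95.  96.  95.  95.  95.]
b-r bot [ 2.6  2.4  2.6  2.6  2.4  2.4  2.8  2.4 -0.2 -6.6 -8.4 -8.6 -8.8 -8.2
 -8.2 -8. ]
```

Run:
```python
from h import *
np.set_printoptions(precision=2,suppress=True)
im,c=load("w17")
A=bp(c,(320.95,106.3),108)[:2];B=bp(c,(320.7,209.0),108)[:2]; d=B-A; L=np.linalg.norm(d)
print(A,B,L,np.degrees(np.arctan2(d[1],d[0])),(A+B)/2)
print("purple/beaker heights irrelevant")
plan(((A+B)[0]/2,(A+B)[1]/2-.4,180,84,40))
```

```text
[284.54 314.63] [403.41 301.88] 119.55688096362788 -6.1254168578708885 [343.98 308.25]
purple/beaker heights irrelevant
[[[0.022,-0.147,0.788,-0.001,0.001,-0.007], [0.021,-0.148,0.788,-0.001,0,-0.006], [0.022,-0.147,0.788,-0.001,0.001,-0.007], [0,0,0,0,0,0], [0,0,0,0,0,0]]]
end [344.  307.9 180. ] [-180.   -0.   84.]
```

apply_moves(series=[[[0.022,-0.147,0.78,0,0,0],[0.022,-0.147,0.78,0,0,0],[0.022,-0.147,0.78,0,0,0],[0,0,0,0,0,0],[0,0,0,0,0,0]]])

```text
clock: 55.05
eef_pos: [344.7, 308.8, 182.3]
tool_rot: [3.14, -0.001, 1.465]
force: [0.6, 0.9, -0.0]
width: 30.2
```

Run:
```python
from h import *
s=ctrl.read_state(); print(s["clock"],s["eef_pos"])
plan((344,307.9,78,83.9,30))
```

```text
55.05 [344.66962163 308.80232214 182.34396547]
[[[-0.005,-0.003,0.522,0.003,-0.003,0.002], [-0.005,-0.003,0.522,0.003,-0.003,0.002], [-0.006,-0.003,0.521,0.002,-0.003,0.002], [-0.005,-0.004,0.522,0.003,-0.003,0.002], [0,0,0,0,0,0]]]
end [344.  307.9  78. ] [-180.     0.    83.9]
```

apply_moves(series=[[[-0.005,0,0.52,0,0,0],[-0.005,0,0.52,0,0,0],[-0.005,0,0.52,0,0,0],[0,0,0.52,0,0,0],[0,0,0,0,0,0]]])

```text
clock: 55.68
eef_pos: [343.8, 308.2, 77.6]
tool_rot: [-3.141, -0.001, 1.466]
force: [-0.1, -0.2, 0.5]
width: 29.8
```

apply_moves(series=[[[0,0,0,0,0,0],[0,0,0,0,0,0],[0,0,0,0,0,0],[0,0,0,0,0,0],[0,0,0,0,0,0]]], claw=-1)

```text
clock: 56.3
eef_pos: [344.3, 308.6, 78.8]
tool_rot: [3.14, -0.003, 1.466]
force: [0.3, -1.4, 8.1]
width: 8.9
```

Run:
```python
from h import *
np.set_printoptions(precision=2,suppress=True)
s=ctrl.read_state(); p=s["eef_pos"]; print(s["clock"],p,np.degrees(s["tool_rot"]),s["force"],s["width"])
a=np.radians(-6.1); off=(p[0]-343.98)*np.cos(a)+(p[1]-308.25)*np.sin(a); print("off",off)
h=np.radians(2.25); x=617.6+off*np.cos(h); y=317.3+off*np.sin(h); print(x,y)
plan((p[0],p[1],p[2]+152,83.9,35),(x,y,p[2]+152,92.25,42),(x,y,p[2]+110,92.25,22))
```

```text
56.3 [344.31 308.58  78.82] [179.89  -0.14  84.  ] [ 0.26 -1.41  8.09] 8.894154603202052
off 0.29198369492468645
617.8917585860776 317.3114632260674
[[[0.002,0.001,-0.608,0.004,-0.005,0.003], [0.001,0.001,-0.608,0.004,-0.005,0.003], [0.001,0.001,-0.608,0.004,-0.005,0.004], [0,0,-0.608,0.003,-0.005,0.003], [0,0,-0.608,0.004,-0.004,0.004]]]
[[[0.108,0.775,0,0,0,-0.199], [0.092,0.777,0,0,0,-0.199], [0.076,0.778,0,0,0,-0.199], [0.059,0.78,0,0,0,-0.199], [0.043,0.781,0,0,0,-0.199]]]
[[[0.027,0.782,0,0,0,-0.199], [0.01,0.781,0,0,0,-0.198], [0,0,0.42,0,0,0], [0,0,0.42,0,0,0], [0,0,0,0,0,0]]]
end [617.9 317.3 188.8] [-180.     -0.     92.25]
```

apply_moves(series=[[[0,0,-0.3,0,0,0],[0,0,-0.6,0,0,0],[0,0,-0.7,0,0,0],[0,0,-0.7,0,0,0],[0,0,-0.74,0,0,0]]])

```text
clock: 56.92
eef_pos: [342.7, 308.0, 231.0]
tool_rot: [-3.141, -0.001, 1.466]
force: [-0.8, 0.6, -2.1]
width: 8.9
```

apply_moves(series=[[[0.108,0.775,0,0,0,-0.199],[0.092,0.777,0,0,0,-0.199],[0.076,0.778,0,0,0,-0.199],[0.059,0.78,0,0,0,-0.199],[0.043,0.781,0,0,0,-0.199]]])

```text
clock: 57.55
eef_pos: [539.4, 314.9, 229.9]
tool_rot: [-3.141, -0.001, 1.572]
force: [0.9, 0.6, -2.1]
width: 9.4
```

apply_moves(series=[[[0.027,0.782,0,0,0,-0.199],[0.01,0.781,0,0,0,-0.199],[0,0,0,0,0,0],[0,0,0.42,0,0,0],[0,0,0.36,0,0,0]]])

```text
clock: 58.18
eef_pos: [615.3, 317.8, 189.7]
tool_rot: [-3.14, -0.001, 1.613]
force: [0.6, -0.5, -1.3]
width: 9.0
```

apply_moves(series=[[[0,0,0,0,0,0],[0,0,0,0,0,0],[0,0,0,0,0,0],[0,0,0,0,0,0],[0,0,0,0,0,0]]])

```text
clock: 58.8
eef_pos: [616.8, 317.4, 190.5]
tool_rot: [-3.142, -0.001, 1.612]
force: [0.7, 0.3, -1.5]
width: 8.7
```

Run:
```python
from h import *
np.set_printoptions(precision=2,suppress=True)
im,c=snap("wrist","w18")
s=ctrl.read_state(); p=s["eef_pos"]; print(s["clock"],p,np.degrees(s["tool_rot"]),s["force"],s["width"])
cv2.imwrite("pics/w18c.png",cv2.resize(im[60:300,160:480],None,fx=2.5,fy=2.5,interpolation=cv2.INTER_CUBIC))
plan((617.9,317.3,p[2],92.25))
```

```text
58.85 [616.7  317.35 190.32] [-179.98   -0.03   92.37] [-0.85  0.07 -2.58] 8.943928933073877
[[[-0.002,0.024,0,-0.003,-0.004,0.021], [0,0,0,0,0,0], [0,0,0,0,0,0], [0,0,0,0,0,0], [0,0,0,0,0,0]]]
end [617.9 317.3 190.3] [-180.     -0.     92.25]
```

View pics/w18c.png

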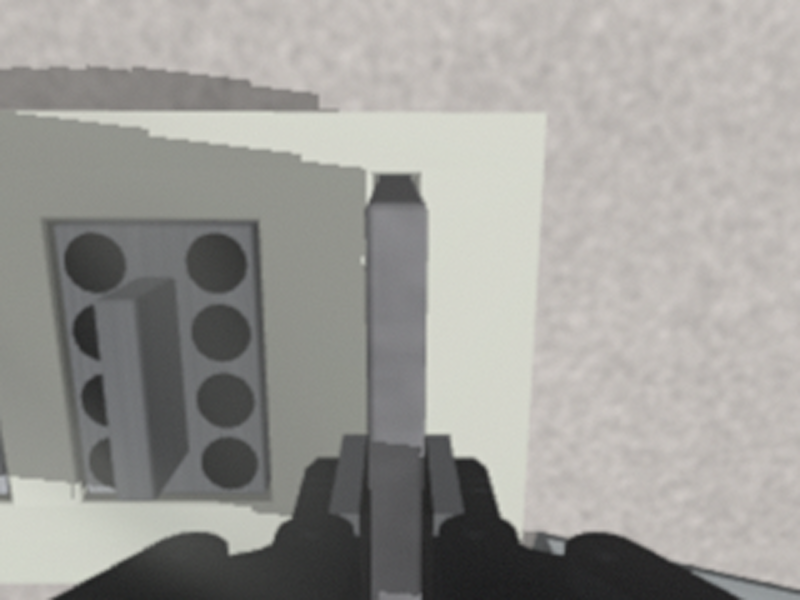

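The panel is lined up with the slot (panel at crop u≈397, slot end centred at 397), and block1 sits level with the top.

apply_moves(series=[[[0,0.022,0,0,0,0.02],[0,0,0.1,0,0,0],[0,0,0.08,0,0,0],[0,0,0.06,0,0,0],[0,0,0.06,0,0,0]]])

```text
clock: 59.48
eef_pos: [617.7, 317.4, 174.8]
tool_rot: [-3.141, -0.0, 1.61]
force: [0.1, -0.3, -2.5]
width: 9.2
```

Run:
```python
from h import *
np.set_printoptions(precision=2,suppress=True)
s=ctrl.read_state(); p=s["eef_pos"]; print(s["clock"],p,np.degrees(s["tool_rot"]),s["force"],s["torque"])
```

```text
59.475 [617.69 317.37 174.81] [-179.96   -0.01   92.25] [ 0.11 -0.34 -2.48] [ 0.02 -0.   -0.03]
```

apply_moves(series=[[[0,0,0.15,0,0,0],[0,0,0.15,0,0,0],[0,0,0.15,0,0,0],[0,0,0.12,0,0,0],[0,0,0.06,0,0,0]]])

```text
clock: 60.1
eef_pos: [617.5, 317.3, 143.0]
tool_rot: [-3.141, -0.0, 1.61]
force: [0.3, -0.6, -0.5]
width: 9.3
```

apply_moves(series=[[[0,0,0.04,0,0,0],[0,0,0.03,0,0,0],[0,0,0.01,0,0,0],[0,0,0,0,0,0],[0,0,0,0,0,0]]])

```text
clock: 60.72
eef_pos: [617.7, 317.4, 141.0]
tool_rot: [-3.141, -0.001, 1.61]
force: [-3.3, -0.9, 5.8]
width: 9.2
```

apply_moves(series=[[[0,0,0,0,0,0],[0,0,0,0,0,0],[0,0,-0.2,0,0,0],[0,0,-0.9,0,0,0],[0,0,-0.9,0,0,0]]], claw=-0.3)

```text
clock: 61.35
eef_pos: [617.8, 317.2, 241.1]
tool_rot: [-3.141, 0.0, 1.61]
force: [1.0, -0.6, 0.5]
width: 30.1
```

Run:
```python
from h import *
s=ctrl.read_state(); print(s["clock"],s["eef_pos"],s["force"])
plan((600,160,310,92.25,46))
```

```text
61.35 [617.79323283 317.21457523 241.08674475] [ 1.0237885  -0.61518856  0.53098394]
[[[-0.782,-0.12,-0.344,-0.001,0,0], [-0.782,-0.12,-0.345,-0.001,0.001,-0.001], [-0.782,-0.12,-0.344,-0.002,0,0], [-0.782,-0.119,-0.345,-0.001,0.001,-0.001], [0,0,0,0,0,0]]]
end [600. 160. 310.] [-180.     -0.     92.25]
```

apply_moves(series=[[[-0.78,-0.12,-0.345,0,0,0],[-0.78,-0.12,-0.345,0,0,0],[-0.78,-0.12,-0.345,0,0,0],[-0.78,-0.12,-0.345,0,0,0],[0,0,0,0,0,0]]], claw=-1)

```text
clock: 61.98
eef_pos: [601.1, 155.5, 311.7]
tool_rot: [3.138, 0.001, 1.603]
force: [-0.6, 0.7, 0.4]
width: -0.4
```

apply_moves(series=[[[0,0,0,0,0,0],[0,0,0,0,0,0],[0,0,0,0,0,0],[0,0,0,0,0,0],[0,0,0,0,0,0]]])

```text
clock: 62.6
eef_pos: [599.9, 160.7, 308.4]
tool_rot: [-3.141, -0.0, 1.61]
force: [-0.3, 0.2, -0.5]
width: -0.3
```

Run:
```python
from h import *
np.set_printoptions(precision=2,suppress=True)
im,c=snap("wrist","w19"); si,_=snap("side","side3"); snap("top","top3")
s=ctrl.read_state(); p=s["eef_pos"]; print(s["clock"],p,np.degrees(s["tool_rot"]))
print(*edgefit(im,c,HR,(621.9,207.8,2.25)))
h=np.radians(2.25); b=np.array([621.9+125*np.sin(h),207.4-125*np.cos(h)]); print(b, pj(c,[[*b,118]]))
A=cv2.resize(im[100:260,120:520],None,fx=2,fy=2,interpolation=cv2.INTER_CUBIC); B=cv2.resize(si[130:265,230:630],None,fx=2,fy=2,interpolation=cv2.INTER_CUBIC)
cv2.imwrite("pics/chk.png",np.vstack([A,B]))
plan((*b,200,92.25,46),(*b,140,92.25,30))
```

```text
62.75 [599.99 160.57 308.58] [-179.97   -0.01   92.26]
[621.75 207.44   1.98] [ 88.  22.  59.  46.  52.  62.  56.  35. 120.  60.  65.   0.  86.  18.
  34.  21.]
[626.81  82.5 ] [[252.07 198.23]]
[[[-0.527,0.159,0.724,-0.002,-0.001,0], [-0.527,0.158,0.724,-0.001,-0.001,0.001], [-0.528,0.158,0.723,-0.002,0,0], [0,0,0.4,0,0,0], [0,0,0.4,0,0,0]]]
[[[0,0,0.4,0,0,0], [0,0,0,0,0,0], [0,0,0,0,0,0], [0,0,0,0,0,0], [0,0,0,0,0,0]]]
end [626.8  82.5 140. ] [180.    -0.    92.25]
```

View pics/chk.png

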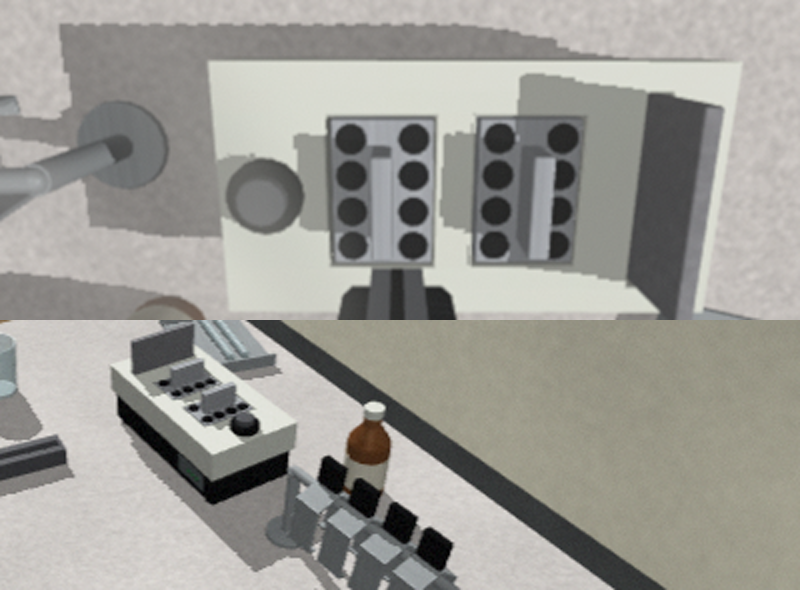

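Blocks, panel and yokes are all in place, and the button shows at (251,199), matching the prediction. Now to the button.

apply_moves(series=[[[-0.527,0.159,0.724,0,0,0],[-0.527,0.159,0.724,0,0,0],[-0.527,0.159,0.724,0,0,0],[0,0,0.4,0,0,0],[0,0,0.4,0,0,0]]])

```text
clock: 63.38
eef_pos: [626.9, 81.8, 159.1]
tool_rot: [-3.141, -0.0, 1.609]
force: [-0.0, 0.2, 0.4]
width: 0.0
```

apply_moves(series=[[[0,0,0.3,0,0,0],[0,0,0.06,0,0,0],[0,0,0,0,0,0],[0,0,0,0,0,0],[0,0,0,0,0,0]]])

```text
clock: 64.0
eef_pos: [627.2, 82.6, 142.6]
tool_rot: [3.141, -0.0, 1.61]
force: [-0.1, -0.1, -0.5]
width: 0.3
```

apply_moves(series=[[[0,0,0.06,0,0,0],[0,0,0.06,0,0,0],[0,0,0.06,0,0,0],[0,0,0,0,0,0],[0,0,0,0,0,0]]])

```text
clock: 64.62
eef_pos: [626.8, 82.5, 132.9]
tool_rot: [-3.141, -0.0, 1.61]
force: [-0.3, 0.5, 0.2]
width: -0.2
```

apply_moves(series=[[[0,0,0.05,0,0,0],[0,0,0.05,0,0,0],[0,0,0,0,0,0],[0,0,0,0,0,0],[0,0,0,0,0,0]]])

```text
clock: 65.25
eef_pos: [627.1, 82.5, 128.2]
tool_rot: [3.141, -0.0, 1.61]
force: [1.5, -0.5, 3.4]
width: 0.2
```

apply_moves(series=[[[0,0,0.04,0,0,0],[0,0,0.04,0,0,0],[0,0,0,0,0,0],[0,0,0,0,0,0],[0,0,0,0,0,0]]])

```text
clock: 65.88
eef_pos: [627.2, 82.5, 125.9]
tool_rot: [3.141, -0.001, 1.61]
force: [-2.9, -0.0, 16.2]
width: 0.1
```

apply_moves(series=[[[0,0,0.008,0,0,0],[0,0,0,0,0,0],[0,0,0,0,0,0],[0,0,0,0,0,0],[0,0,0,0,0,0]]])

```text
clock: 66.5
eef_pos: [627.2, 82.5, 125.9]
tool_rot: [3.141, -0.001, 1.61]
force: [-3.9, 0.1, 18.3]
width: -0.2
```

apply_moves(series=[[[0,0,-0.2,0,0,0],[0,0,-0.8,0,0,0],[0,0,-0.9,0,0,0],[0,0,-0.9,0,0,0],[0,0,-0.9,0,0,0]]])

```text
clock: 67.12
eef_pos: [626.1, 82.7, 309.1]
tool_rot: [-3.139, -0.0, 1.61]
force: [0.8, -0.4, -0.0]
width: -0.0
```

apply_moves(series=[[[0,0,0,0,0,0],[0,0,0,0,0,0],[0,0,0,0,0,0],[0,0,0,0,0,0],[0,0,0,0,0,0]]])

```text
clock: 67.75
eef_pos: [626.7, 82.5, 307.9]
tool_rot: [-3.14, -0.0, 1.61]
force: [-0.4, 0.4, -0.0]
width: -0.0
```

Run:
```python
from h import *
a,_=snap("top","top4"); si,_=snap("side","side4"); s=ctrl.read_state(); print(s["clock"],s["eef_pos"],s["force"])
cv2.imwrite("pics/fin.png",np.vstack([cv2.resize(a[80:300,120:520],(800,440)),]))
d=cv2.absdiff(cv2.imread("pics/side3.png"),si).max(2)>40; print("changed px in yoke/heater region",d[240:400,280:640].sum(), d[0:200,0:240].sum())
```

```text
67.85 [626.82876643  82.44180664 308.25658398] [0.30470765 1.13410253 0.71534488]
changed px in yoke/heater region 2843 2102
```

View pics/fin.png

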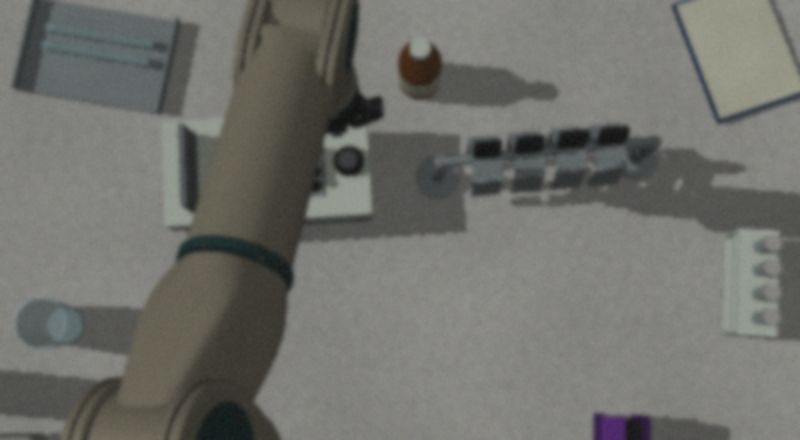

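View pics/side4.png

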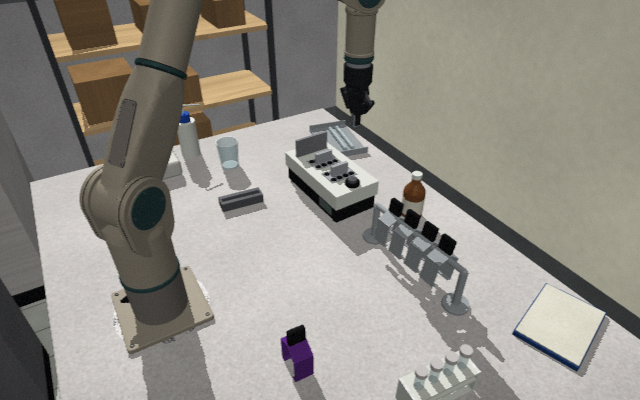

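The final views show all four yokes on the rail (390–455, 205–250), the blocks and panel in the heater (295–350, 140–185), and the rack, beaker, bottle and purple look-alike where they were. Handing in.

```bash
python3 -c "
from cell import ctrl
print(ctrl.finish_job())"
```

```text
the job is handed in; nothing more can be done
None
```

The job is done and handed in at about 68 s of the 210 s allowed.

- **Yokes:** all four grey yokes hang astride the rail. I left the purple look-alike alone.
- **Blocks:** both blocks are pressed home, block1 in bay_b and block2 in bay_a. Block2 was knocked aside during the run, so I measured it again before picking it up. Each met the bay floor at the expected height, pressed with about 12–14 N.
- **Panel:** it went into the slot without resistance and met the slot floor at the expected height.
- **Start button:** I pressed it last. It took about 6 mm of travel to a hard stop, with 16–18 N at the tool against about 5 N from its spring.

**Last checks:** the final top and side pictures show the yokes, blocks and panel in place, and the rack, beaker, bottle and purple yoke where they started. The gripper was clear of everything. In the final top picture the arm hid part of the heater, so the clearest view of the blocks and panel is the wrist picture taken just before the button press.

**Disagreements:** the top and wrist cameras differed by about 2–3 mm on the heater's position. I used the wrist camera, corrected against the gripped block. A rough count of changed pixels between side views before and after the press was not zero, and I didn't trace the cause; the arm and its shadow had moved, and no object looked shifted. No check failed.

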